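Unclamp, pack and close the carton

TASK

Pack the order into the open carton: swing the hinged hold-down bar of the fixture right up and leave it up, slide each vee block that is there out from under it and along its lane until it is clear of the fixture, and lay the vee blocks flat and the loose round boxes in the carton. When everything is in, close the carton: fold the two short flaps (left and right) down flat first, then the two long flaps (near and far) down flat over them. Leave the other things on the bench alone.

Things in the scene. Friction and masses are not known exactly. Their poses are not given: they have to be found in the camera images.
- fixture: dark steel fixture fixed to the bench, 72 x 151 mm. Origin: bench level, mid lane; its -x is the way out (roughly world +y). Three floorless lanes along x at y -46, 0, 46 mm, 19 wide, between ribs 12 mm high, x -30 to 30. Roof (17.5 to 23.5 mm high, x 12 to 42) holds the blocks' rear down: slid out 20 mm they can be lifted, 65 mm they are clear. Cheeks 47 mm high at x 22, y +-68
- hold_bar (a joint): hinge of the aluminium hold-down bar across the lanes, rad: 0 = down, 2 mm above the blocks; grows as the bar swings up and back over the end stop; 1.57 = 90 degrees, right up is about 2.0, stop at 2.2. Stiff (0.1 N m, 2 to 4 N at the lug): it stays where it is left
- lug (a point): centre of the black lifting lug in the middle of the bar: a roller 18 mm in diameter, 14 mm long, axis along the fixture's y (parallel to the hinge). Pinched on its flat ends from above it pivots between the fingers as the bar swings. Bar down: 50 mm above the bench, bar top 27 mm below it. Moves with the bar
- bar_hinge (a point): middle of the bar's hinge axis, 40 mm above the bench, at x = +22 mm of the fixture; axis along the fixture's y. The lug starts 40 mm out (-x) and 10 mm above it, and swings round it
- vee_block_1: steel vee block, a bar 16 x 112 x 14 mm (width x length x height), 0.16 kg, lying in one of the fixture's lanes or absent. Origin: centre of the underside; y along its length, z up; in the lane it lies along the fixture's x. At the start its centre is at x = -26 mm of the fixture, and its front 52 mm stick out of the lane
- vee_block_2: steel vee block, a bar 16 x 112 x 14 mm (width x length x height), 0.16 kg, lying in one of the fixture's lanes or absent. Origin: centre of the underside; y along its length, z up; in the lane it lies along the fixture's x. At the start its centre is at x = -26 mm of the fixture, and its front 52 mm stick out of the lane
- vee_block_3: steel vee block, a bar 16 x 112 x 14 mm (width x length x height), 0.16 kg, lying in one of the fixture's lanes or absent. Origin: centre of the underside; y along its length, z up; in the lane it lies along the fixture's x. At the start its centre is at x = -26 mm of the fixture, and its front 52 mm stick out of the lane
- round_box_1: closed cream-coloured round box, 42 mm in diameter, 20 mm high, 0.05 kg, standing on the bench between fixture and carton, or absent. Origin: centre of the underside
- round_box_2: closed cream-coloured round box, 42 mm in diameter, 20 mm high, 0.05 kg, standing on the bench between fixture and carton, or absent. Origin: centre of the underside
- round_box_3: closed cream-coloured round box, 42 mm in diameter, 20 mm high, 0.05 kg, standing on the bench between fixture and carton, or absent. Origin: centre of the underside
- carton: brown cardboard carton fixed to the bench, inside 136 mm along its x, 150 mm along its y, floor 3 mm and rim 55 mm above the bench, walls 4 mm. Origin: bench level, middle. Its four flaps stand open, leaning outward
- left_flap (a joint): hinge of the short left flap (+y side), 50 mm long and 128 mm wide of the carton, rad: 0 = folded down flat over the box, 1.57 = upright, more = leaning outward (starts at 1.8 to 2.1, stop at 2.2). It stays where it is left (0.02 N m, under 1 N at its edge); pushing its outer side inward and then down folds it
- right_flap (a joint): hinge of the short right flap (-y side), 50 mm long and 128 mm wide of the carton, rad: 0 = folded down flat over the box, 1.57 = upright, more = leaning outward (starts at 1.8 to 2.1, stop at 2.2). It stays where it is left (0.02 N m, under 1 N at its edge); pushing its outer side inward and then down folds it
- near_flap (a joint): hinge of the long near flap (-x side, next to the robot), 68 mm long and 150 mm wide of the carton, rad: 0 = folded down flat over the box, 1.57 = upright, more = leaning outward (starts at 1.8 to 2.1, stop at 2.2). It stays where it is left (0.02 N m, under 1 N at its edge); pushing its outer side inward and then down folds it
- far_flap (a joint): hinge of the long far flap (+x side), 68 mm long and 150 mm wide of the carton, rad: 0 = folded down flat over the box, 1.57 = upright, more = leaning outward (starts at 1.8 to 2.1, stop at 2.2). It stays where it is left (0.02 N m, under 1 N at its edge); pushing its outer side inward and then down folds it
- left_flap_hinge (a point): middle of the hinge line of the left flap, 56 mm above the bench; flap 3 mm thick, centred on this height when folded down
- right_flap_hinge (a point): middle of the hinge line of the right flap, 56 mm above the bench; flap 3 mm thick, centred on this height when folded down
- near_flap_hinge (a point): middle of the hinge line of the near flap, 59.5 mm above the bench; flap 3 mm thick, centred on this height when folded down
- far_flap_hinge (a point): middle of the hinge line of the far flap, 59.5 mm above the bench; flap 3 mm thick, centred on this height when folded down
- press_die_a: bystander: turned steel die, ring 42 mm in diameter, 12 mm high. Origin: centre of the underside
- loupe: bystander: black eye loupe, 35 mm in diameter, 39 mm high. Origin: centre of the underside
Things that resemble listed ones, but are neither listed nor needed, are in the scene too. What is shaped like the round_box_2 but red is not meant.

How it is judged:
By the outcome, as a careful person would: the job done as asked, in the order asked, and still so for the second after the job is handed in, with the robot touching nothing.
Of vee_block_1, vee_block_2, vee_block_3 only 1 to 2 are there at a start; the rules pass over those that are not, and their reading is None.
Of round_box_1, round_box_2, round_box_3 only 2 to 3 are there at a start; the rules pass over those that are not, and their reading is None.
At some moment in a run one of round_box_1, round_box_2, round_box_3 may be knocked a few centimetres aside while the robot is not near it.
Once in a run the grip may slacken for a moment while it holds something.
It also fails if it takes over 210 s, if anything falls off the work surface, if the arm or the gripper's body presses on something with over 40 N, if the wrist force passes 120 N, or if a joint passes its speed limit or range.

ROBOT

A 6-joint arm with a two-finger parallel gripper is mounted at the origin on a cart in front of the work surface, level with it; the furniture and walls round the work are solid. World frame = base frame: x ahead of the robot, y to its left, z up, the work surface at z = 0. Lengths are in m, angles in rad, forces in N, time in s.
With the tool pointing down it reaches from about 0.25 to 0.725 m from the base axis. Payload 4 kg.
Tool frame: the origin (TCP) lies midway between the tips of the shut fingers; the grasp point (between the pads) lies 19 mm behind it; z points along the fingers, x is the direction in which the jaws open and shut, and the axes are right-handed (so a half turn about z gives the same grasp; the last joint's range is limited). The gripper opens to 85 mm and grips with 20 to 120 N. Pads are 22 mm wide; open, the fingers measure 114 mm over their backs; the gripper's body (76 mm by 85 mm) begins 54 mm behind the grasp point. The pads swing forward as they close: fully open they stand 13 mm farther back than shut.
Start: joints at [1.258, 0.241, 0.005, 1.335, 0, 1.571], TCP at [0.154, 0.476, 0.2] pointing down, gripper open.
Joint ranges: [-2.72, 2.72], [-1.05, 1.87], [-1.09, 1.28], [-1.99, 2.15], [-1.42, 1.44], [-3.14, 3.14]. Speed limits (rad/s): [2.79, 2.79, 3.14, 3.14, 3.14, 3.14].

INTERFACE

Orientations are given as a unit quaternion [w, x, y, z].
In Python, from plant import robot gives the robot as it stands.
- The arm moves only by the tool play_rows, never from a script. Its argument "deltas" is a list of rows, each a list of 5 numbers: the shift along the tool's x, y, z in m, then the turn about the tool's z in rad, then the opening, from 0 (shut) to 1 (fully open). A call has 1 to 20 rows; each row is the pose to reach, as a shift and turn from the pose measured when the call began, along the tool's axes at that moment; what a row does not reach only later rows make up. A row lasts 1/10 s, in which the tool goes at most 50 mm and 8.59 degrees, less where a joint would pass 70% of its speed; a pose out of reach is approached as far as the arm can. A call with a gripper value outside its range is refused whole. The fingers move at their own pace and stop on an object; "squeeze" is the grip in N (left out, the last holds). Time passes only in rows, so rows that repeat a pose let the fingers close. It gives the time, the measured TCP pose, the force and the opening at its end, in the units of the state.
- robot.sense(): the state, without advancing time (a new reading comes with each control period).
- robot.get_image(name): name is "scene" or "top" or "wrist"; returns a dict with "pixels" (480x640x3 uint8, blue, green, red), "z_map" (480x640 float32, m along the optical axis (not along the pixel's ray), 0 where there is no reading), "fx", "fy", "cx", "cy" (pixels), "rvec" (rotation vector, rad) and "tvec" (3), from world to camera coordinates, as OpenCV has them. Camera axes: x right, y down, z forward; pixel columns grow to the right and rows downward; lengths in m; the calibration is good to about 2 mm. A picture is of the moment at which its call begins.
- robot.sign_off(): hands the job in, once; it reports no verdict.
The state is a dict: "t": time; "joint_positions": joint angles; "joint_velocities": joint speeds; "effort": joint torques, N m; "position": TCP position; "eef_rot": TCP orientation; "ft_force": force on the tool from outside, world axes, zero at the start; "ft_torque": the same for the moment, N m; "finger_gap": finger opening in m.
Only numpy, scipy, OpenCV 4.12 (cv2) and the standard library are available. Lean on these libraries where they do the work, as an engineer would, in place of code of your own. Each camera call takes 0.05 s, during which the arm holds its last target. There are 200 camera calls.

## Working session

There is one attempt and no reset: what is moved stays moved. The work goes in short steps, Python scripts to look and compute and a tool call to move; the robot and the scene stay as the last step left them, time stands still between calls to the robot, and variables do not carry over. Pictures are saved under pics/ and viewed, about 12 in all and at most 16, crops included, and the job is handed in when it is done.

Besides the shell and the picture viewer there is one more tool, called after "Request:" as name([rows], argument=value, ...), one row to a line, values as JSON. play_rows: Moves the arm, as the interface text tells. Its arguments: {"type":"object","properties":{"deltas":{"type":"array","items":{"type":"array","items":{"type":"number"}}},"squeeze":{"type":"number"}},"required":["deltas"]}

```bash
ls; mkdir -p pics
cat > h.py <<'E'
import numpy as np, cv2
from plant import robot
from scipy.spatial.transform import Rotation as R
def img(n,save=None):
    d=robot.get_image(n)
    if save: cv2.imwrite('pics/'+save+'.png',d['pixels'])
    return d
def ray(d,u,v,z):
    Rm=cv2.Rodrigues(np.array(d['rvec'],float))[0]; t=np.array(d['tvec'],float).ravel()
    c=-Rm.T@t; r=Rm.T@np.array([(u-d['cx'])/d['fx'],(v-d['cy'])/d['fy'],1.])
    return c+r*(z-c[2])/r[2]
def cloud(d):
    Rm=cv2.Rodrigues(np.array(d['rvec'],float))[0]; t=np.array(d['tvec'],float).ravel()
    v,u=np.mgrid[0:480,0:640]; z=d['z_map']
    P=np.stack([(u-d['cx'])/d['fx']*z,(v-d['cy'])/d['fy']*z,z],-1)
    W=(P-t)@Rm; W[z<=0]=np.nan
    return W
def pix(d,p):
    q=cv2.projectPoints(np.array([p],float),np.array(d['rvec'],float),np.array(d['tvec'],float),np.array([[d['fx'],0,d['cx']],[0,d['fy'],d['cy']],[0,0,1]],float),None)[0]
    return q.ravel()
def st():
    s=robot.sense(); q=s['eef_rot']; r=R.from_quat([q[1],q[2],q[3],q[0]]).as_matrix()
    print('t',round(s['t'],2),'pos',np.round(s['position'],4),'gap',round(s['finger_gap'],4),'F',np.round(s['ft_force'],1),'j6',np.round(s['joint_positions'],2)); print('tool x',np.round(r[:,0],3),'y',np.round(r[:,1],3),'z',np.round(r[:,2],3))
    return np.array(s['position']),r
def to(p,r,tgt): return np.round(r.T@(np.array(tgt)-p),4)
E
python3 - <<'E'
from h import *
st()
for n in('top','scene'):
    d=img(n,n+'0'); print(n,d['fx'],d['cx'],d['cy'],np.ravel(d['rvec']),np.ravel(d['tvec']))
E
```

```text
pics
t 0.0 pos [0.1537 0.4751 0.1995] gap 0.0856 F [-0.5 -0.5  0.4] j6 [ 1.26  0.24  0.    1.34 -0.    1.57]
tool x [ 0.308  0.951 -0.002] y [ 0.951 -0.308  0.   ] z [-0.001 -0.002 -1.   ]
top 509.0130980614543 321.6094582722393 238.0852517918428 [ 2.23986979 -1.96612263  0.20444681] [-0.05500029  0.56406307  0.83091345]
scene 527.6446344899318 316.740047773282 243.45360546839987 [ 2.0081907  -1.25734035  0.56838739] [-0.25555441  0.37783109  0.56795447]
```

View pics/top0.png

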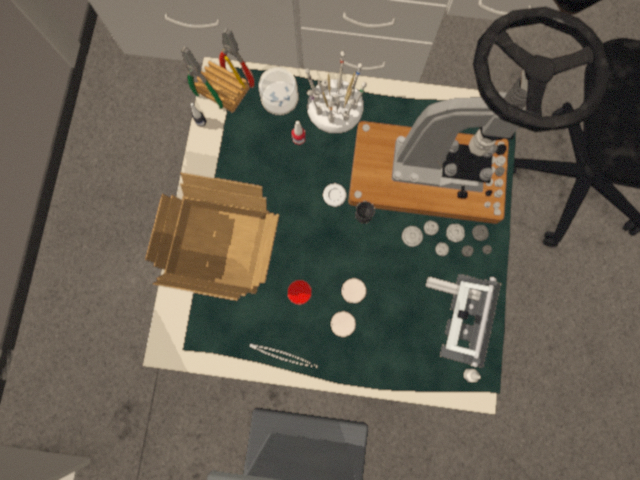

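View pics/scene0.png

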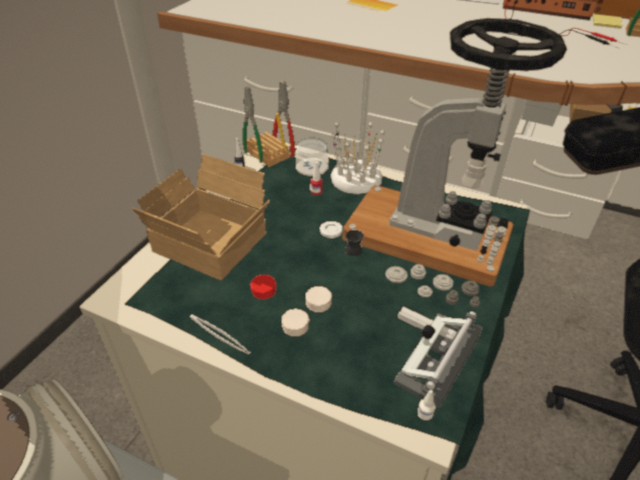

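Top view: carton at (214,240), fixture at (470,320) with one light block sticking out at (443,286). Cream boxes are at (353,291) and (343,324). Lookalikes are the red box (299,292), the white ring (334,195), the press dies (412,236) and following, and the loupe (365,211). I choose the two cream ones and the far-lane block.

Run:
```python
from h import *
ds={n:img(n) for n in('top','scene')}
d=ds['top'];t=d['pixels'];s=ds['scene']['pixels']
cv2.imwrite('pics/f1.png',np.hstack([cv2.resize(t[255:395,420:520],None,fx=4,fy=4,interpolation=2),cv2.resize(s[290:430,380:480],None,fx=4,fy=4,interpolation=2)]))
print('cam top',ray(d,0,0,0),pix(d,[0,0,0]),pix(d,[.154,.476,.2]))
for n,d in ds.items():
    W=cloud(d); p=d['pixels'].astype(int); b,g,r=p[...,0],p[...,1],p[...,2]
    m=((r>190)&(g>150)&(b>130)&(r-b>10)&(W[...,2]>.008)&(W[...,2]<.05)).astype(np.uint8)
    k,l,stt,c=cv2.connectedComponentsWithStats(m)
    for i in range(1,k):
        if stt[i,4]>60:
            Q=W[l==i]; zt=np.nanpercentile(Q[:,2],90)
            print(n,'px',c[i].round(),stt[i,4],'med',np.nanmedian(Q,0).round(4),'ztop',zt.round(4),'ray@20',ray(d,*c[i],.02).round(4),'mean RGB',p[l==i].mean(0).round())
d=ds['top'];W=cloud(d)
# fixture
R_=W[265:380,425:510].reshape(-1,3);R_=R_[R_[:,2]>.01]
for z0,z1 in((.01,.016),(.016,.03),(.03,.045),(.045,.07)):
    q=R_[(R_[:,2]>z0)&(R_[:,2]<z1)]
    if len(q)>10: print(z0,len(q),cv2.minAreaRect((q[:,:2]*1000).astype(np.float32)))
for nm in ds:
    d=ds[nm]; W=cloud(d)
    m=(W[...,2]>.04)&(W[...,2]<.062)&(W[...,1]>.15)&(W[...,0]<.7)
    q=W[m];
    print(nm,'rim band',len(q),np.nanmin(q,0),np.nanmax(q,0))
```

```text
cam top [0.99045923 0.74369229 0.        ] [287.91657549 583.62724829] [-58.56926224 473.01990994]
top px [279. 104.] 268 med [0.8169 0.1351 0.037 ] ztop 0.0446 ray@20 [0.8264 0.1361 0.02  ] mean RGB [174. 189. 198.]
top px [321. 119.] 345 med [0.8005 0.052  0.0269] ztop 0.0296 ray@20 [0.8061 0.0514 0.02  ] mean RGB [202. 216. 225.]
top px [322. 106.] 65 med [0.8261 0.0508 0.0288] ztop 0.0478 ray@20 [0.8319 0.0517 0.02  ] mean RGB [188. 203. 214.]
top px [339. 112.] 110 med [0.8207 0.0189 0.0285] ztop 0.0306 ray@20 [0.8241 0.0193 0.02  ] mean RGB [187. 201. 211.]
top px [334. 195.] 330 med [0.6619 0.0073 0.0117] ztop 0.0141 ray@20 [0.6594 0.0074 0.02  ] mean RGB [199. 212. 221.]
top px [353. 290.] 418 med [ 0.4872 -0.0486  0.02  ] ztop 0.0224 ray@20 [ 0.4873 -0.0487  0.02  ] mean RGB [185. 207. 228.]
top px [462. 312.] 1153 med [ 0.4835 -0.2385  0.0242] ztop 0.0441 ray@20 [ 0.4739 -0.2442  0.02  ] mean RGB [197. 209. 215.]
top px [343. 324.] 437 med [ 0.4266 -0.037   0.0201] ztop 0.0221 ray@20 [ 0.4264 -0.0369  0.02  ] mean RGB [185. 208. 228.]
top px [470. 376.] 89 med [ 0.3677 -0.2
[... 991 characters left out ...]
256] ztop 0.044 ray@20 [ 0.371  -0.2671  0.02  ] mean RGB [181. 204. 216.]
0.01 1145 ((453.6736755371094, -222.46853637695312), (97.89028930664062, 178.9873809814453), 84.84439086914062)
0.016 1779 ((446.425048828125, -250.12728881835938), (172.69757080078125, 126.07946014404297), 4.9162750244140625)
0.03 513 ((452.33856201171875, -262.244384765625), (49.478248596191406, 175.05245971679688), 78.39604949951172)
0.045 293 ((453.48779296875, -254.01271057128906), (55.88114929199219, 174.4552459716797), 82.10469818115234)
top rim band 687 [0.46432587 0.15098545 0.04000506] [0.61006354 0.28231378 0.06199322]
scene rim band 1285 [0.46085456 0.1500051  0.04000971] [0.61138414 0.28210467 0.06198794]
```

View pics/f1.png

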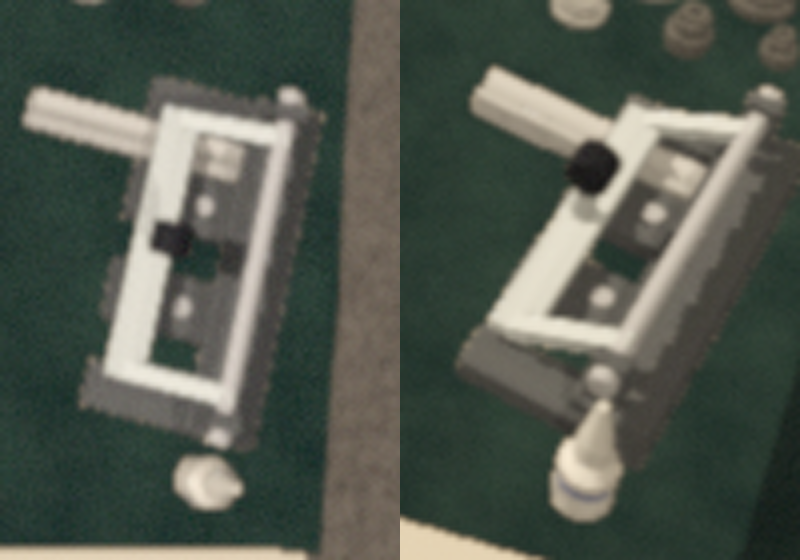

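```bash
cat > m.py <<'E'
from h import *
ds={n:img(n) for n in('top','scene')}
T,S=ds['top'],ds['scene']
def tri(a,b):
    A=[]
    def cr(d,p):
        g=ray(d,*p,0);h=ray(d,*p,.2);return g,(h-g)/np.linalg.norm(h-g)
    M=np.zeros((3,3));v=np.zeros(3)
    for d,p in((T,a),(S,b)):
        o,r=cr(d,p);Q=np.eye(3)-np.outer(r,r);M+=Q;v+=Q@o
    return np.linalg.solve(M,v)
c={}
for n,d in ds.items():
    W=cloud(d);p=d['pixels'].astype(int)
    m=((p.max(-1)<45)&(W[...,2]>.03)&(W[...,1]<-.17)&(W[...,1]>-.32)&(W[...,0]>.35)&(W[...,0]<.56)).astype(np.uint8)
    k,l,s_,cc=cv2.connectedComponentsWithStats(m); i=1+np.argmax(s_[1:,4]); c[n]=cc[i]; print(n,'lug',cc[i],s_[i,4],np.nanmedian(W[l==i],0).round(4))
print('lug tri',tri(c['top'],c['scene']).round(4))
Wall=np.vstack([cloud(d).reshape(-1,3) for d in ds.values()]);Wall=Wall[~np.isnan(Wall[:,0])]
for n,d in ds.items():
    W=cloud(d);p=d['pixels'].astype(int)
    q=W[(W[...,2]>.006)&(W[...,2]<.019)&(p.min(-1)>110)&(W[...,1]>-.222)&(W[...,1]<-.15)&(W[...,0]>.42)&(W[...,0]<.54)]
    r=cv2.minAreaRect((q[:,:2]*1000).astype(np.float32));print(n,'block',len(q),r,cv2.boxPoints(r).round(0).tolist(),'z90',np.percentile(q[:,2],90))
# carton
q=Wall[(Wall[:,2]>.066)&(Wall[:,2]<.125)&(Wall[:,1]>.08)&(Wall[:,1]<.36)&(Wall[:,0]>.4)&(Wall[:,0]<.68)]
rng=np.random.default_rng(0)
for _ in range(4):
    best=None
    for i in range(400):
        a=q[rng.choice(len(q),3,False)];nn=np.cross(a[1]-a[0],a[2]-a[0]);L=np.linalg.norm(nn)
        if L<1e-6: continue
        nn/=L
        if abs(nn[2])>.75: continue
        ins=abs((q-a[0])@nn)<.003
        if best is None or ins.sum()>best.sum(): best=ins
    Q=q[best];mu=Q.mean(0);nn=np.linalg.svd(Q-mu,full_matrices=False)[2][2]
    h=nn[:2]/np.linalg.norm(nn[:2]);dz=lambda z:mu[:2]+h*(-(z-mu[2])*nn[2]/np.linalg.norm(nn[:2]))
    if nn[2]<0: nn=-nn; 
    print('flap n',nn.round(3),len(Q),'pt z56',dz(.056).round(4),'z59',dz(.0595).round(4),'ztop',Q[:,2].max().round(3),'centroid',mu.round(3),'angdeg',np.degrees(np.arctan2(nn[1],nn[0])).round(1),'lean',np.degrees(np.arcsin(nn[2])).round(1))
    q=q[~best]
E
python3 m.py
```

```text
top lug [465.28571429 315.35714286] 28 [ 0.4658 -0.2401  0.058 ]
scene lug [427.85542169 332.28915663] 83 [ 0.4626 -0.2389  0.0567]
lug tri [ 0.4651 -0.2398  0.0547]
top block 225 ((518.2990112304688, -201.44775390625), (43.55058670043945, 16.894617080688477), 81.88677215576172) [[507.0, -222.0], [524.0, -224.0], [530.0, -181.0], [513.0, -179.0]] z90 0.015468910167934143
scene block 287 ((482.47113037109375, -200.79881286621094), (42.15241622924805, 96.41499328613281), 89.7612533569336) [[434.0, -222.0], [531.0, -222.0], [531.0, -180.0], [434.0, -180.0]] z90 0.015354586097374754
flap n [-0.937  0.045  0.347] 3698 pt z56 [0.6325 0.1937] z59 [0.6312 0.1938] ztop 0.125 centroid [0.618 0.194 0.096] angdeg 177.3 lean 20.3
flap n [-0.045 -0.905  0.423] 2378 pt z56 [0.5395 0.2752] z59 [0.5395 0.2769] ztop 0.105 centroid [0.54  0.289 0.085] angdeg -92.9 lean 25.0
flap n [ 0.929 -0.048  0.366] 2111 pt z56 [0.4349 0.2029] z59 [0.4363 0.2029] ztop 0.125 centroid [0.451 0.202 0.098] angdeg -2.9 lean 21.5
flap n [0.045 0.853 0.519] 996 pt z56 [0.5268 0.0891] z59 [0.5269 0.0912] ztop 0.104 centroid [0.528 0.107 0.086] angdeg 87.0 lean 31.3
```

Request:
play_rows([
  [-0.035,0.031,0,0.1,0.5],
  [-0.07,0.062,0,0.2,0.5],
  [-0.105,0.093,0,0.3,0.5],
  [-0.14,0.124,0,0.4,0.5],
  [-0.175,0.155,0,0.5,0.5],
  [-0.21,0.186,0,0.6,0.5],
  [-0.245,0.217,0,0.7,0.5],
  [-0.28,0.248,0,0.8,0.5],
  [-0.315,0.279,0,0.9,0.5],
  [-0.35,0.31,0,1.0,0.5],
  [-0.385,0.341,0,1.1,0.5],
  [-0.42,0.372,0,1.2,0.5],
  [-0.455,0.403,0,1.3,0.5],
  [-0.49,0.434,0,1.4,0.5],
  [-0.525,0.465,0,1.4,0.5],
  [-0.56,0.495,0,1.4,0.5],
  [-0.584,0.516,0,1.4,0.5],
  [-0.584,0.516,0,1.4,0.5],
  [-0.584,0.516,0,1.4,0.5],
  [-0.584,0.516,0,1.4,0.5],
], squeeze=40)

```text
t: 2.3
position: [0.4645, -0.238, 0.2004]
eef_rot: [0.0, 0.998, -0.071, -0.001]
ft_force: [0.1, 0.4, -0.2]
finger_gap: 0.0429
```

Run:
```python
from h import *
p,r=st()
d=img('wrist','w1'); print(np.ravel(d['rvec']),np.ravel(d['tvec']),d['fx'],pix(d,[.465,-.24,.05]))
W=cloud(d);q=d['pixels'].astype(int)
m=((q.max(-1)<50)&(W[...,2]>.04)).astype(np.uint8)
k,l,s_,cc=cv2.connectedComponentsWithStats(m)
for i in range(1,k):
    if s_[i,4]>100: print(s_[i],cc[i],np.nanmedian(W[l==i],0).round(4),ray(d,*cc[i],.055).round(4))
```

```text
t 2.3 pos [ 0.4645 -0.238   0.2004] gap 0.0429 F [ 0.1  0.4 -0.2] j6 [-0.47  0.28  0.06  1.35 -0.    1.24]
tool x [ 0.99  -0.141 -0.001] y [-0.141 -0.99   0.   ] z [-0.001 -0.    -1.   ]
[-2.82993355  0.20101068  0.03258698] [-0.49405475 -0.20175373  0.32914909] 366.0519496620818 [325.41033363 220.74780226]
[ 609  105   31  109 1937] [624.23283428 160.0464636 ] [ 0.7068 -0.2196  0.0753] [ 0.7241 -0.2223  0.055 ]
[562 155  31  20 407] [574.49385749 164.66093366] [ 0.6797 -0.2197  0.0575] [ 0.6826 -0.2202  0.055 ]
[324 217  15  10 117] [331.12820513 222.5042735 ] [ 0.4702 -0.2405  0.0582] [ 0.47   -0.2411  0.055 ]
[ 204  301   72   99 1409] [260.317956   356.19091554] [ 0.4443 -0.2317  0.2662] [ 0.3803 -0.3685  0.055 ]
[ 376  301   28   99 1111] [386.22322232 350.52745275] [ 0.487  -0.2389  0.2615] [ 0.5067 -0.3798  0.055 ]
[  61  366  132  114 5608] [135.77960057 441.25927247] [ 0.4186 -0.2278  0.2998] [ 0.2236 -0.4557  0.055 ]
[ 459  367  131  113 5114] [517.39401643 442.22897927] [ 0.5131 -0.2403  0.3013] [ 0.6387 -0.5159  0.055 ]
[541 391  99  79 189] [589.70899471 429.52380952] [ 0.5264 -0.2353  0.307 ] [ 0.716  -0.5093  0.055 ]
[ 195  427  261   53 2865] [321.07294939 461.52914485] [ 0.4592 -0.2235  0.3208] [ 0.4212 -0.5126  0.055 ]
```

View pics/w1.png

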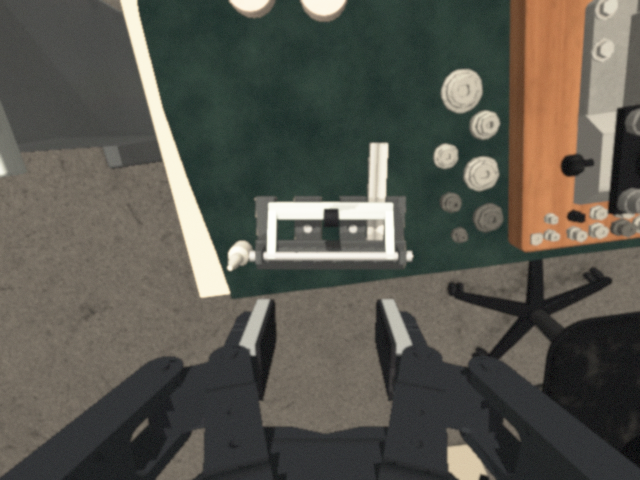

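Run:
```python
from h import *
p,r=st()
for n in('wrist','top','scene'):
    d=img(n);W=cloud(d)
    m=(W[...,2]>.05)&(W[...,2]<.07)&(abs(W[...,0]-.467)<.025)&(abs(W[...,1]+.24)<.025)
    Q=W[m]; L=(Q-p)@r
    print(n,len(Q),Q.mean(0).round(4),'tool range',np.percentile(L,[3,50,97],axis=0).round(4).tolist())
    v,u=np.where(m)
    print(u.min(),u.max(),v.min(),v.max())
```

```text
t 2.35 pos [ 0.4646 -0.2379  0.2006] gap 0.0428 F [-0.6  0.2  0.2] j6 [-0.47  0.28  0.06  1.35 -0.    1.24]
tool x [ 0.99  -0.14  -0.001] y [-0.14 -0.99  0.  ] z [-0.001 -0.    -1.   ]
wrist 310 [ 0.4704 -0.2361  0.0567] tool range [[-0.0012, -0.01, 0.1411], [0.0059, -0.003, 0.1433], [0.0121, 0.0065, 0.1495]]
323 338 208 227
top 92 [ 0.4665 -0.2354  0.057 ] tool range [[-0.0048, -0.0103, 0.1401], [0.0014, -0.0028, 0.1431], [0.0083, 0.0058, 0.1485]]
457 468 310 319
scene 126 [ 0.4663 -0.2382  0.0564] tool range [[-0.0035, -0.0086, 0.1401], [0.0009, 0.0002, 0.1435], [0.0098, 0.0075, 0.1498]]
421 434 325 337
```

Request:
play_rows([
  [0.004,-0.0015,0.03,0,0.5],
  [0.004,-0.0015,0.07,0,0.5],
  [0.004,-0.0015,0.11,0,0.5],
  [0.004,-0.0015,0.14,0,0.5],
  [0.004,-0.0015,0.155,0,0.5],
  [0.004,-0.0015,0.167,0,0.5],
  [0.004,-0.0015,0.167,0,0.5],
  [0.004,-0.0015,0.167,0,0.3],
  [0.004,-0.0015,0.167,0,0.1],
  [0.004,-0.0015,0.167,0,0.0],
  [0.004,-0.0015,0.167,0,0.0],
  [0.004,-0.0015,0.167,0,0.0],
  [0.004,-0.0015,0.167,0,0.0],
], squeeze=30)

```text
t: 3.8
position: [0.4692, -0.2372, 0.0342]
eef_rot: [0.0, 0.998, -0.07, 0.0]
ft_force: [0.0, -0.8, 0.8]
finger_gap: -0.0002
```

Run:
```python
from h import *
p,r=st()
```

```text
t 3.8 pos [ 0.4692 -0.2372  0.0342] gap -0.0002 F [ 0.  -0.8  0.8] j6 [-0.47  0.42 -0.2   0.95 -0.    1.24]
tool x [ 0.99  -0.14   0.001] y [-0.14  -0.99   0.001] z [ 0.001 -0.001 -1.   ]
```

Run:
```python
from h import *
d=img('wrist'); s=img('scene'); t=img('top')
cv2.imwrite('pics/w2.png',np.hstack([cv2.resize(d['pixels'][150:400,200:450],(400,400)),cv2.resize(s['pixels'][290:430,380:480],None,fx=4,fy=4)[:400]]))
p,r=st(); print(pix(s,p),pix(d,p))
```

```text
t 3.95 pos [ 0.4691 -0.2371  0.0339] gap 0.0 F [ 0.5 -0.3  0.4] j6 [-0.47  0.42 -0.2   0.95 -0.    1.24]
tool x [ 0.99 -0.14  0.  ] y [-0.14  -0.99   0.001] z [ 0.    -0.001 -1.   ]
[425.79661088 338.48998928] [323.42238187 285.59279827]
```

View pics/w2.png

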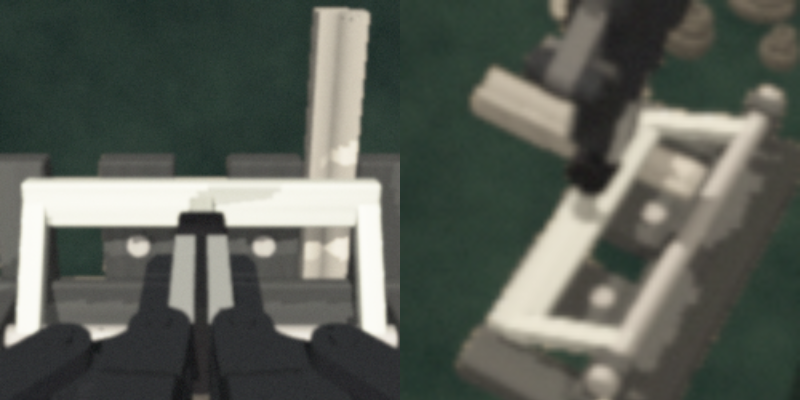

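Run:
```python
from h import *
p,r=st()
d=img('wrist');W=cloud(d)
for v in range(270,330,4):
    print(v,[tuple(np.round((W[v,u]-p)@r*1000).astype(int)) for u in (312,318,324,330,336)])
d=img('scene');W=cloud(d)
print('scene')
for v in range(318,346,3):
    print(v,[tuple(np.round((W[v,u]-p)@r*1000).astype(int)) for u in (420,424,428,432,436)])
```

```text
t 3.95 pos [ 0.4691 -0.2371  0.0339] gap 0.0 F [ 0.5 -0.3  0.4] j6 [-0.47  0.42 -0.2   0.95 -0.    1.24]
tool x [ 0.99 -0.14  0.  ] y [-0.14  -0.99   0.001] z [ 0.    -0.001 -1.   ]
270 [(np.int64(-6), np.int64(-4), np.int64(11)), (np.int64(-3), np.int64(-4), np.int64(12)), (np.int64(0), np.int64(-5), np.int64(10)), (np.int64(3), np.int64(-4), np.int64(11)), (np.int64(7), np.int64(-5), np.int64(11))]
274 [(np.int64(-6), np.int64(-2), np.int64(10)), (np.int64(-3), np.int64(-2), np.int64(11)), (np.int64(0), np.int64(-3), np.int64(9)), (np.int64(3), np.int64(-3), np.int64(9)), (np.int64(7), np.int64(-2), np.int64(10))]
278 [(np.int64(-6), np.int64(0), np.int64(11)), (np.int64(-3), np.int64(0), np.int64(10)), (np.int64(0), np.int64(-3), np.int64(4)), (np.int64(3), np.int64(-3), np.int64(3)), (np.int64(7), np.int64(1), np.int64(12))]
282 [(np.int64(-6), np.int64(3), np.int64(11)), (np.int64(-3), np.int64(-8), np.int64(-13)), (np.int64(0), np.int64(-8), np.int64(-13)), (np.int64(3), np.int64(-8), np.int64(-14)), (np.int64(6), np.int64(-8), np.int64(-13))]
286 [(np.int64(-5), np.int64(-8), 
[... 4074 characters left out ...]
int64(21), np.int64(9), np.int64(10))]
339 [(np.int64(19), np.int64(-14), np.int64(31)), (np.int64(-5), np.int64(-1), np.int64(-3)), (np.int64(-2), np.int64(4), np.int64(-4)), (np.int64(13), np.int64(6), np.int64(11)), (np.int64(25), np.int64(9), np.int64(22))]
342 [(np.int64(0), np.int64(-7), np.int64(14)), (np.int64(-5), np.int64(0), np.int64(3)), (np.int64(1), np.int64(4), np.int64(6)), (np.int64(8), np.int64(8), np.int64(11)), (np.int64(21), np.int64(11), np.int64(23))]
345 [(np.int64(-8), np.int64(-4), np.int64(11)), (np.int64(-5), np.int64(1), np.int64(10)), (np.int64(-1), np.int64(6), np.int64(10)), (np.int64(11), np.int64(9), np.int64(21)), (np.int64(16), np.int64(13), np.int64(24))]
```

Request:
play_rows([
  [0,0,-0.03,0,0],
  [0,0,-0.06,0,0],
  [0,0,-0.08,0,0],
  [0,0,-0.08,0,0],
  [0,0,-0.08,0,0],
])

```text
t: 4.55
position: [0.4692, -0.2371, 0.1138]
eef_rot: [0.0, 0.998, -0.07, 0.0]
ft_force: [0.1, 0.3, -0.4]
finger_gap: -0.0001
```

Run:
```python
from h import *
p,r=st()
for n in('wrist','scene','top'):
    d=img(n,n+'3');W=cloud(d);L=(W-p)@r
    m=(abs(L[...,0])<.02)&(abs(L[...,1])<.02)&(L[...,2]<.012)&(L[...,2]>-.09)
    Q=L[m]; print(n,len(Q),np.percentile(Q,[1,50,99],axis=0).round(4).tolist(), 'zmax slices',[(x,np.percentile(Q[(abs(Q[:,0]-x)<.002),2],98).round(4)) for x in(-.008,-.004,0.,.004,.008) if (abs(Q[:,0]-x)<.002).any()],'tcp px',pix(d,p))
```

```text
t 4.55 pos [ 0.4692 -0.2371  0.1138] gap -0.0001 F [ 0.1  0.3 -0.4] j6 [-0.47  0.34 -0.09  1.14 -0.    1.24]
tool x [ 0.99  -0.14   0.001] y [-0.14  -0.99   0.001] z [ 0.001 -0.001 -1.   ]
wrist 8192 [[-0.0196, -0.0132, -0.0895], [0.0004, -0.0105, -0.0758], [0.0189, 0.0099, -0.0373]] zmax slices [(-0.008, np.float64(-0.0392)), (-0.004, np.float64(-0.0374)), (0.0, np.float64(-0.0373)), (0.004, np.float64(-0.038)), (0.008, np.float64(-0.0384))] tcp px [323.71092254 285.8936269 ]
scene 331 [[-0.0168, -0.0102, -0.0886], [-0.0117, 0.0071, -0.0523], [0.0079, 0.0135, -0.0312]] zmax slices [(-0.008, np.float64(-0.0301)), (-0.004, np.float64(-0.0346)), (0.0, np.float64(-0.038)), (0.004, np.float64(-0.0351)), (0.008, np.float64(-0.0717))] tcp px [433.9641579  302.35860829]
top 124 [[-0.0192, -0.0136, -0.0851], [-0.0073, -0.0108, -0.0535], [0.0084, -0.0043, -0.0333]] zmax slices [(-0.008, np.float64(-0.0344)), (-0.004, np.float64(-0.0349)), (0.0, np.float64(-0.0346)), (0.004, np.float64(-0.0453)), (0.008, np.float64(-0.0384))] tcp px [473.29168814 310.79607073]
```

View pics/scene3.png

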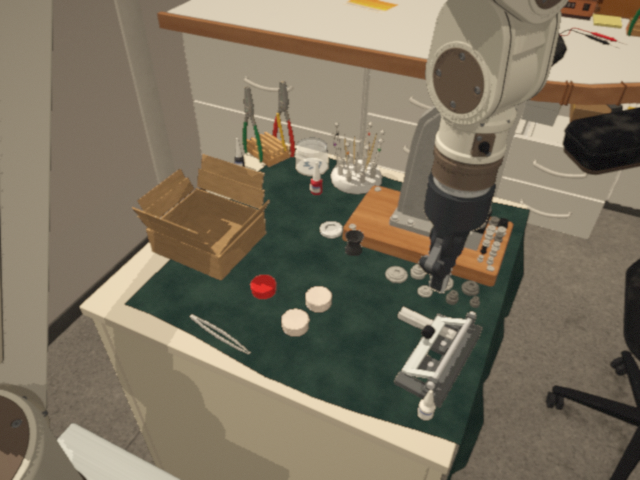

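The fingertips are about 36 mm above the reported TCP in all three views (the lug at (427,332) was untouched), so I will allow for a real tip z of reported z + 0.036.

Request:
play_rows([
  [0,0,0.0,0,0.5],
  [0,0,0.0,0,0.5],
  [0,0,0.0,0,0.5],
  [0,0,0.03,0,0.5],
  [0,0,0.06,0,0.5],
  [0,0,0.09,0,0.5],
  [0,0,0.105,0,0.5],
  [0,0,0.118,0,0.5],
  [0,0,0.118,0,0.5],
  [0,0,0.118,0,0.3],
  [0,0,0.118,0,0.15],
  [0,0,0.118,0,0.0],
  [0,0,0.118,0,0.0],
  [0,0,0.118,0,0.0],
  [0,0,0.118,0,0.0],
], squeeze=40)

```text
t: 6.2
position: [0.4694, -0.237, -0.0046]
eef_rot: [0.0, 0.998, -0.07, 0.0]
ft_force: [3.7, 0.3, 1.5]
finger_gap: 0.0134
```

Run:
```python
from h import *
p,r=st()
```

```text
t 6.2 pos [ 0.4694 -0.237  -0.0046] gap 0.0134 F [3.7 0.3 1.5] j6 [-0.47  0.47 -0.24  0.86 -0.    1.24]
tool x [ 0.99  -0.14   0.001] y [-0.14 -0.99  0.  ] z [ 0.001 -0.001 -1.   ]
```

Request:
play_rows([
  [0,0.0012,-0.0038,0,0],
  [0,0.0028,-0.0077,0,0],
  [0,0.0047,-0.0113,0,0],
  [0,0.007,-0.0148,0,0],
  [0,0.0096,-0.018,0,0],
  [0,0.0126,-0.0208,0,0],
  [0,0.0158,-0.0234,0,0],
  [0,0.0193,-0.0257,0,0],
  [0,0.023,-0.0276,0,0],
  [0,0.0268,-0.0291,0,0],
  [0,0.0308,-0.0302,0,0],
  [0,0.0348,-0.0309,0,0],
  [0,0.0431,-0.0311,0,0],
  [0,0.0512,-0.0297,0,0],
  [0,0.0588,-0.0267,0,0],
  [0,0.0625,-0.0246,0,0],
  [0,0.0657,-0.0222,0,0],
  [0,0.0688,-0.0195,0,0],
  [0,0.069,-0.0193,0,0],
  [0,0.069,-0.0193,0,0],
])

```text
t: 8.2
position: [0.4598, -0.3046, 0.0159]
eef_rot: [-0.0, 0.998, -0.07, 0.001]
ft_force: [-0.1, 2.4, 8.3]
finger_gap: 0.0129
```

Run:
```python
from h import *
p,r=st()
```

```text
t 8.2 pos [ 0.4598 -0.3046  0.0159] gap 0.0129 F [-0.1  2.4  8.3] j6 [-0.59  0.49 -0.15  0.94  0.    1.12]
tool x [ 0.99  -0.14   0.001] y [-0.14  -0.99  -0.001] z [ 0.002  0.001 -1.   ]
```

Request:
play_rows([
  [0,0,0,0,0.3],
  [0,0,0,0,0.4],
  [0,0,0,0,0.4],
  [0,0,-0.03,0,0.4],
  [0,0,-0.07,0,0.4],
  [0,0,-0.11,0,0.4],
  [0.01,-0.03,-0.13,0,0.4],
  [0.025,-0.06,-0.13,0,0.4],
  [0.035,-0.09,-0.13,0,0.4],
  [0.042,-0.1045,-0.13,0,0.4],
  [0.042,-0.1045,-0.13,0,0.4],
  [0.042,-0.1045,-0.13,0,0.4],
])

```text
t: 9.4
position: [0.5152, -0.2073, 0.1455]
eef_rot: [-0.0, 0.998, -0.07, -0.0]
ft_force: [-0.5, -0.7, -1.6]
finger_gap: 0.0345
```

```bash
cat > blk.py <<'E'
from h import *
def blk(z0=.006,z1=.02,xr=(-.03,.03),yr=(-.08,.06),n='wrist',save=None,thr=100):
    p,r=st(); d=img(n,save);W=cloud(d);L=(W-p)@r;q=d['pixels'].min(-1)
    m=(W[...,2]>z0)&(W[...,2]<z1)&(L[...,0]>xr[0])&(L[...,0]<xr[1])&(L[...,1]>yr[0])&(L[...,1]<yr[1])&(q>thr)
    Q=L[m]
    for y in np.arange(yr[0],yr[1],.01):
        s=Q[(Q[:,1]>y)&(Q[:,1]<=y+.01)]
        if len(s)>8: print('y',round(y+.005,3),'x',np.percentile(s[:,0],[2,98]).round(4),'mid',np.percentile(s[:,0],[2,98]).mean().round(4),'z',(p[2]-np.median(s[:,2])).round(4),len(s))
    print('ymin/max',np.percentile(Q[:,1],[1,99]).round(4))
    return d,W,L
E
python3 - <<'E'
from blk import *
d,W,L=blk(save='w4')
E
```

```text
t 9.4 pos [ 0.5152 -0.2073  0.1455] gap 0.0345 F [-0.5 -0.7 -1.6] j6 [-0.38  0.38  0.05  1.24  0.    1.33]
tool x [ 0.99  -0.139 -0.   ] y [-0.139 -0.99  -0.   ] z [-0.  0. -1.]
y -0.025 x [-0.0019  0.0132] mid 0.0056 z 0.0128 189
y -0.015 x [-0.002   0.0133] mid 0.0057 z 0.0132 219
y -0.005 x [-0.002   0.0134] mid 0.0057 z 0.013 211
y 0.005 x [-0.002   0.0135] mid 0.0057 z 0.013 212
y 0.015 x [-0.0021  0.0136] mid 0.0058 z 0.0132 206
y 0.025 x [-0.0252  0.0252] mid -0.0 z 0.0129 257
y 0.035 x [-0.0217  0.0129] mid -0.0044 z 0.0131 282
y 0.045 x [-0.0283  0.0267] mid -0.0008 z 0.0123 394
y 0.055 x [-0.0286  0.0252] mid -0.0017 z 0.0125 415
ymin/max [-0.0273  0.0592]
```

View pics/w4.png

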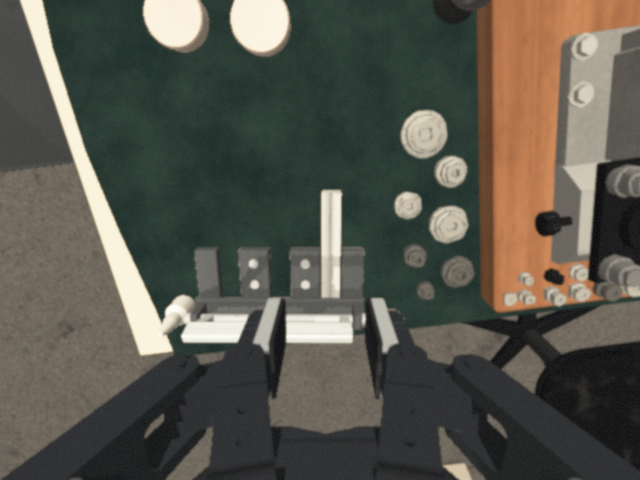

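Request:
play_rows([
  [0.0055,0,0.04,0,0.4],
  [0.0055,0,0.08,0,0.4],
  [0.0055,0,0.12,0,0.4],
  [0.0055,0,0.15,0,0.4],
  [0.0055,0,0.168,0,0.4],
  [0.0055,0,0.177,0,0.4],
  [0.0055,0,0.177,0,0.4],
  [0.0055,0,0.177,0,0.2],
  [0.0055,0,0.177,0,0.0],
  [0.0055,0,0.177,0,0.0],
  [0.0055,0,0.177,0,0.0],
  [0.0055,0,0.177,0,0.0],
  [0.0055,-0.008,0.177,0,0.0],
  [0.0055,-0.018,0.177,0,0.0],
  [0.0055,-0.03,0.177,0,0.0],
  [0.0055,-0.042,0.177,0,0.0],
  [0.0055,-0.054,0.177,0,0.0],
  [0.0055,-0.066,0.177,0,0.0],
  [0.0055,-0.076,0.177,0,0.0],
  [0.0055,-0.076,0.177,0,0.0],
], squeeze=40)

```text
t: 11.45
position: [0.5326, -0.1323, -0.0304]
eef_rot: [-0.0, 0.998, -0.07, 0.001]
ft_force: [0.4, -0.1, 6.0]
finger_gap: 0.0149
```

Run:
```python
from blk import *
d,W,L=blk(z0=.004,xr=(-.02,.02),yr=(-.08,.15),n='top')
blk(z0=.004,xr=(-.02,.02),yr=(-.08,.15),n='wrist')
```

```text
t 11.45 pos [ 0.5326 -0.1323 -0.0304] gap 0.0149 F [ 0.4 -0.1  6. ] j6 [-0.24  0.54 -0.2   0.83  0.    1.47]
tool x [ 0.99  -0.139  0.003] y [-0.139 -0.99  -0.   ] z [ 0.003 -0.    -1.   ]
y -0.025 x [-0.0104  0.0046] mid -0.0029 z 0.0131 44
y -0.015 x [-0.0106 -0.0038] mid -0.0072 z 0.015 9
ymin/max [-0.0294 -0.0159]
t 11.5 pos [ 0.5327 -0.1323 -0.0304] gap 0.0146 F [-0.3 -1.   6.8] j6 [-0.24  0.54 -0.2   0.83  0.    1.47]
tool x [ 0.99  -0.139  0.003] y [-0.139 -0.99  -0.001] z [ 0.003  0.    -1.   ]
y -0.025 x [-0.0068  0.0086] mid 0.0009 z 0.0127 1217
y -0.015 x [-0.0125  0.0142] mid 0.0009 z 0.0131 1441
y -0.005 x [-0.0068  0.0083] mid 0.0007 z 0.0132 898
y 0.005 x [-0.0061  0.0083] mid 0.0011 z 0.0132 795
y 0.015 x [-0.0064  0.0083] mid 0.0009 z 0.0132 767
y 0.025 x [-0.0068  0.0086] mid 0.0009 z 0.0132 760
y 0.035 x [-0.007   0.0083] mid 0.0007 z 0.0133 719
y 0.045 x [-0.0072  0.0085] mid 0.0006 z 0.0131 653
y 0.055 x [-0.0025  0.0038] mid 0.0006 z 0.011 78
ymin/max [-0.0292  0.0501]
```

Request:
play_rows([
  [0,0,-0.001,0,0.25],
  [0,0,-0.001,0,0.35],
  [0,0,-0.001,0,0.35],
  [0.0008,0.01,-0.001,0,0.35],
  [0.0008,0.02,-0.001,0,0.35],
  [0.0008,0.0275,-0.001,0,0.35],
  [0.0008,0.0275,-0.001,0,0.35],
  [0.0008,0.0275,-0.001,0,0.1],
  [0.0008,0.0275,-0.001,0,0.0],
  [0.0008,0.0275,-0.001,0,0.0],
  [0.0008,0.0275,-0.001,0,0.0],
  [0.0008,0.0275,-0.001,0,0.0],
  [0.0008,0.0275,-0.001,0,0.0],
  [0.0008,0.0275,-0.02,0,0.0],
  [0.0008,0.0275,-0.05,0,0.0],
  [0.0008,0.0275,-0.09,0,0.0],
  [0.0008,0.0275,-0.13,0,0.0],
  [0.0008,0.0275,-0.17,0,0.0],
  [0.0008,0.0275,-0.17,0,0.0],
  [0.0008,0.0275,-0.17,0,0.0],
], squeeze=70)

```text
t: 13.55
position: [0.5298, -0.1594, 0.14]
eef_rot: [-0.001, 0.998, -0.069, 0.002]
ft_force: [-0.1, 0.1, -1.5]
finger_gap: 0.0138
```

Run:
```python
from blk import *
p,r=st()
d=img('wrist');W=cloud(d);L=(W-p)@r
m=(L[...,2]>-.06)&(L[...,2]<.03)&(abs(L[...,0])<.02)&(abs(L[...,1])<.09)&(d['pixels'].min(-1)>90)
Q=L[m];print(np.percentile(Q,[1,50,99],axis=0).round(4).tolist())
for y in np.arange(-.06,.06,.02):
    s=Q[abs(Q[:,1]-y)<.01]
    if len(s): print(round(y,2),np.median(s,0).round(4),len(s))
ca=np.array([.535,.199]);th=np.radians(-2.8);cx=np.array([np.cos(th),np.sin(th)]);cy=np.array([-cx[1],cx[0]])
print('to',to(p,r,[*(ca+.032*cx),p[2]]),'turn',np.arctan2(r[1,0],r[0,0])-th)
```

```text
t 13.55 pos [ 0.5298 -0.1594  0.14  ] gap 0.0138 F [-0.1  0.1 -1.5] j6 [-0.29  0.37  0.03  1.22  0.    1.42]
tool x [ 0.99  -0.139  0.005] y [-0.139 -0.99  -0.002] z [ 0.005  0.001 -1.   ]
[[-0.0118, -0.0571, -0.0576], [0.0011, -0.0108, -0.0424], [0.0134, 0.0504, -0.0358]]
-0.06 [ 0.0009 -0.0543 -0.0419] 1028
-0.04 [ 0.0007 -0.0404 -0.0423] 2236
-0.02 [ 0.0011 -0.016  -0.0426] 2829
0.0 [ 0.0007 -0.0007 -0.0424] 1653
0.02 [ 0.0011  0.0201 -0.0424] 1462
0.04 [ 0.0009  0.0396 -0.0424] 1372
to [-0.0126 -0.3585  0.0006] turn -0.09011929422489802
```

Request:
play_rows([
  [-0.001,-0.03,-0.005,-0.02,0],
  [-0.003,-0.075,-0.005,-0.04,0],
  [-0.004,-0.12,-0.005,-0.06,0],
  [-0.006,-0.165,-0.005,-0.09,0],
  [-0.007,-0.21,-0.005,-0.09,0],
  [-0.009,-0.255,-0.005,-0.09,0],
  [-0.011,-0.3,-0.005,-0.09,0],
  [-0.0126,-0.34,0,-0.09,0],
  [-0.0126,-0.3585,0,-0.09,0],
  [-0.0126,-0.3585,0,-0.09,0],
  [-0.0126,-0.3585,0,-0.09,0],
  [-0.0126,-0.3585,0,-0.09,0],
])

```text
t: 14.8
position: [0.5652, 0.1961, 0.1385]
eef_rot: [-0.001, 1.0, -0.025, -0.0]
ft_force: [-0.3, -0.7, -1.4]
finger_gap: 0.014
```

Run:
```python
from blk import *
p,r=st()
d=img('wrist','w5');W=cloud(d);L=(W-p)@r
m=(L[...,2]>-.06)&(L[...,2]<.03)&(abs(L[...,0])<.02)&(abs(L[...,1])<.09)&(d['pixels'].min(-1)>90)
Q=L[m];print(np.percentile(Q,[1,50,99],axis=0).round(4).tolist())
```

```text
t 14.8 pos [0.5652 0.1961 0.1385] gap 0.014 F [-0.3 -0.7 -1.4] j6 [0.33 0.47 0.17 1.27 0.   1.95]
tool x [ 0.999 -0.051 -0.   ] y [-0.051 -0.999 -0.001] z [-0.     0.001 -1.   ]
[[-0.0116, -0.057, -0.0576], [0.0007, -0.0108, -0.0424], [0.0132, 0.0505, -0.0359]]
```

View pics/w5.png

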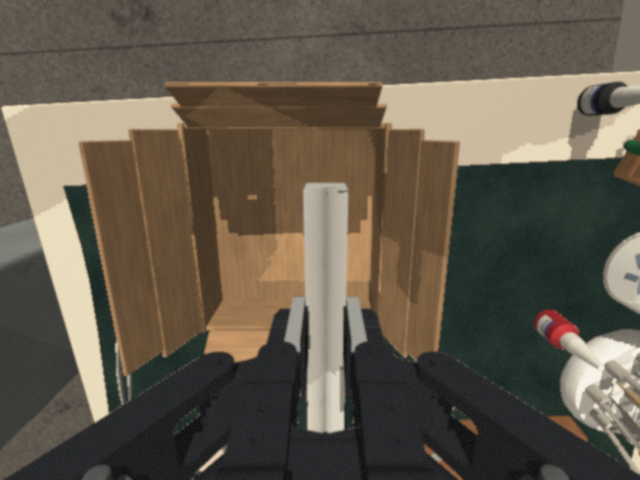

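Request:
play_rows([
  [0,0,0.03,0,0],
  [0,0,0.06,0,0],
  [0,0,0.09,0,0],
  [0,0,0.12,0,0],
  [0,0,0.145,0,0],
  [0,0,0.156,0,0],
  [0,0,0.162,0,0],
  [0,0,0.162,0,0],
  [0,0,0.162,0,0],
])

```text
t: 15.75
position: [0.565, 0.1958, -0.0224]
eef_rot: [-0.001, 1.0, -0.026, -0.0]
ft_force: [-5.1, -1.2, -0.5]
finger_gap: 0.0139
```

Run:
```python
from blk import *
p,r=st()
```

```text
t 15.75 pos [ 0.565   0.1958 -0.0224] gap 0.0139 F [-5.1 -1.2 -0.5] j6 [ 0.33  0.61 -0.04  0.92  0.    1.96]
tool x [ 0.999 -0.052 -0.001] y [-0.052 -0.999 -0.001] z [-0.     0.001 -1.   ]
```

Request:
play_rows([
  [0,0,0.001,0,0],
  [0,0,0.002,0,0],
  [0,0,0.002,0,0.15],
  [0,0,0.002,0,0.3],
  [0,0,0.002,0,0.33],
  [0,0,0.002,0,0.33],
  [0,0,-0.02,0,0.33],
  [0,0,-0.06,0,0.33],
  [0,0,-0.1,0,0.33],
  [0,0,-0.14,0,0.33],
  [0,0,-0.17,0,0.33],
  [0,0,-0.17,0,0.33],
])

```text
t: 16.95
position: [0.5706, 0.1971, 0.1553]
eef_rot: [-0.003, 1.0, -0.026, 0.007]
ft_force: [-0.1, -0.4, 1.3]
finger_gap: 0.0286
```

```bash
cat > box.py <<'E'
from h import *
def boxes():
    for n in('top','scene','wrist'):
        d=img(n);W=cloud(d);p=d['pixels'].astype(int);b,g,r=p[...,0],p[...,1],p[...,2]
        m=((r>190)&(g>150)&(b>130)&(r-b>10)&(W[...,2]>.014)&(W[...,2]<.026)&(W[...,1]>-.14)&(W[...,1]<.11)&(W[...,0]<.62)&(W[...,0]>.3)).astype(np.uint8)
        k,l,s,c=cv2.connectedComponentsWithStats(m)
        for i in range(1,k):
            if s[i,4]>150:
                u,v=cv2.minEnclosingCircle(np.argwhere(l==i)[:,::-1].astype(np.float32))[0]
                print(n,c[i].round(),s[i,4],ray(d,*c[i],.02).round(4)[:2],'circ',ray(d,u,v,.02).round(4)[:2],np.nanmedian(W[l==i],0).round(4))
E
python3 - <<'E'
from box import *
p,r=st(); boxes()
d=img('scene');W=cloud(d)
c=np.array([.567,.197]);m=(abs(W[...,0]-.567)<.025)&(abs(W[...,1]-.197)<.07)&(W[...,2]<.04)&(d['pixels'].min(-1)>110)
for n in('top','wrist'):
    d=img(n);W=cloud(d);m=(abs(W[...,0]-.567)<.03)&(abs(W[...,1]-.197)<.07)&(W[...,2]<.04)&(d['pixels'].min(-1)>120);Q=W[m]
    if len(Q)>10: print(n,len(Q),Q.mean(0).round(4),np.percentile(Q,[2,98],axis=0).round(3).tolist())
E
```

```text
t 16.95 pos [0.5706 0.1971 0.1553] gap 0.0286 F [-0.1 -0.4  1.3] j6 [0.33 0.45 0.19 1.29 0.   1.95]
tool x [ 0.999 -0.052  0.015] y [-0.052 -0.999 -0.007] z [ 0.015  0.006 -1.   ]
top [352. 292.] 353 [ 0.4848 -0.0475] circ [ 0.4872 -0.0486] [ 0.4847 -0.047   0.0202]
top [343. 324.] 434 [ 0.4264 -0.0371] circ [ 0.4261 -0.0371] [ 0.4266 -0.0371  0.0201]
scene [316. 297.] 315 [ 0.4842 -0.0489] circ [ 0.4859 -0.0503] [ 0.4845 -0.0483  0.02  ]
scene [294. 319.] 434 [ 0.4263 -0.0385] circ [ 0.4258 -0.0396] [ 0.4264 -0.0386  0.0199]
wrist [207. 451.] 351 [ 0.4315 -0.0421] circ [ 0.4304 -0.0361] [ 0.4318 -0.0442  0.0194]
top 462 [0.5607 0.1851 0.0155] [[0.55, 0.143, 0.002], [0.572, 0.237, 0.02]]
wrist 1644 [0.5635 0.1841 0.015 ] [[0.553, 0.142, 0.003], [0.571, 0.246, 0.018]]
```

Request:
play_rows([
  [-0.01,0.035,-0.005,-0.14,0.6],
  [-0.02,0.07,-0.005,-0.28,0.6],
  [-0.03,0.105,-0.005,-0.42,0.6],
  [-0.04,0.14,-0.005,-0.56,0.6],
  [-0.05,0.175,-0.005,-0.7,0.6],
  [-0.06,0.21,0,-0.84,0.65],
  [-0.07,0.245,0,-0.98,0.65],
  [-0.071,0.25,0.01,-1.12,0.65],
  [-0.071,0.25,0.02,-1.26,0.65],
  [-0.071,0.25,0.025,-1.4,0.65],
  [-0.071,0.25,0.025,-1.57,0.65],
  [-0.071,0.25,0.025,-1.57,0.65],
  [-0.071,0.25,0.025,-1.57,0.65],
  [-0.071,0.25,0.025,-1.57,0.65],
], squeeze=40)

```text
t: 18.65
position: [0.4804, -0.0507, 0.1209]
eef_rot: [-0.001, 0.726, 0.688, -0.001]
ft_force: [-0.8, 0.3, 0.6]
finger_gap: 0.0556
```

Run:
```python
from box import *
p,r=st(); boxes(); print(to(p,r,[.4865,-.0494,-.033]))
```

```text
t 18.65 pos [ 0.4804 -0.0507  0.1209] gap 0.0556 F [-0.8  0.3  0.6] j6 [-0.11  0.26 -0.18  1.13  0.   -0.05]
tool x [0.055 0.999 0.   ] y [ 0.999 -0.055 -0.003] z [-0.003  0.    -1.   ]
scene [318. 296.] 383 [ 0.4871 -0.0503] circ [ 0.4863 -0.0511] [ 0.4876 -0.0504  0.02  ]
scene [294. 319.] 436 [ 0.4263 -0.0385] circ [ 0.4254 -0.0398] [ 0.4262 -0.0385  0.0199]
wrist [340. 164.] 2544 [ 0.4285 -0.0379] circ [ 0.4285 -0.0378] [ 0.4285 -0.0378  0.0196]
wrist [328. 244.] 2127 [ 0.489  -0.0495] circ [ 0.4889 -0.0496] [ 0.4891 -0.0495  0.0196]
[0.0016 0.0065 0.1539]
```

Request:
play_rows([
  [0.0015,0.0075,0.03,0,0.65],
  [0.0015,0.0075,0.07,0,0.65],
  [0.0015,0.0075,0.11,0,0.65],
  [0.0015,0.0075,0.14,0,0.65],
  [0.0015,0.0075,0.155,0,0.65],
  [0.0015,0.0075,0.155,0,0.65],
  [0.0015,0.0075,0.155,0,0.45],
  [0.0015,0.0075,0.155,0,0.3],
  [0.0015,0.0075,0.155,0,0.3],
  [0.0015,0.0075,0.155,0,0.3],
  [0.0015,0.0075,0.155,0,0.3],
  [0.0015,0.0075,0.12,0,0.3],
  [0.0015,0.0075,0.07,0,0.3],
  [0.0015,0.0075,0.02,0,0.3],
  [0.0015,0.0075,-0.02,0,0.3],
  [0.0015,0.0075,-0.03,0,0.3],
  [0.0015,0.0075,-0.03,0,0.3],
], squeeze=40)

```text
t: 20.5
position: [0.4899, -0.0497, 0.1532]
eef_rot: [0.001, 0.726, 0.688, 0.001]
ft_force: [0.2, -0.1, -1.6]
finger_gap: 0.0398
```

```bash
cat > pl.py <<'E'
from box import *
import sys
a,b=float(sys.argv[1]),float(sys.argv[2])
p,r=st()
d=img('wrist');W=cloud(d);L=(W-p)@r
m=(abs(L[...,0])<.03)&(abs(L[...,1])<.03)&(L[...,2]>-.075)&(L[...,2]<0)&(d['pixels'].min(-1)>150)
Q=L[m];
if len(Q): print('held',len(Q),np.percentile(Q,[2,50,98],axis=0).round(4).tolist())
ca=np.array([.535,.199]);th=np.radians(-2.8);cx=np.array([np.cos(th),np.sin(th)]);cy=np.array([-cx[1],cx[0]])
print('to',to(p,r,[*(ca+a*cx+b*cy),p[2]]),'turn',np.arctan2(r[1,0],r[0,0])-th)
E
python3 pl.py -.022 .032
```

```text
t 20.5 pos [ 0.4899 -0.0497  0.1532] gap 0.0398 F [ 0.2 -0.1 -1.6] j6 [-0.1   0.25 -0.11  1.21  0.   -0.05]
tool x [0.054 0.999 0.   ] y [ 0.999 -0.054  0.002] z [ 0.002 -0.    -1.   ]
held 2556 [[-0.0144, -0.0187, -0.0529], [0.0, -0.012, -0.0518], [0.0148, 0.0205, -0.0454]]
to [0.2827 0.0096 0.    ] turn 1.565908871112163
```

Request:
play_rows([
  [0.03,0.001,0,0.14,0.3],
  [0.065,0.002,0,0.28,0.3],
  [0.1,0.003,0,0.42,0.3],
  [0.135,0.004,0,0.56,0.3],
  [0.17,0.005,0,0.7,0.3],
  [0.205,0.006,0,0.84,0.3],
  [0.24,0.008,0,0.98,0.3],
  [0.27,0.0096,0,1.12,0.3],
  [0.2827,0.0096,0,1.26,0.3],
  [0.2827,0.0096,0,1.4,0.3],
  [0.2827,0.0096,0,1.565,0.3],
  [0.2827,0.0096,0,1.565,0.3],
  [0.2827,0.0096,0,1.565,0.3],
  [0.2827,0.0096,0,1.565,0.3],
])

```text
t: 21.95
position: [0.5125, 0.2318, 0.15]
eef_rot: [0.0, 1.0, -0.023, -0.002]
ft_force: [-1.4, -0.6, -0.2]
finger_gap: 0.0396
```

```bash
python3 pl.py -.022 .032
```

```text
t 21.95 pos [0.5125 0.2318 0.15  ] gap 0.0396 F [-1.4 -0.6 -0.2] j6 [0.42 0.39 0.09 1.27 0.   2.04]
tool x [ 0.999 -0.046 -0.004] y [-0.046 -0.999  0.001] z [-0.004 -0.001 -1.   ]
held 414 [[-0.0136, -0.0196, -0.0525], [-0.0001, -0.0176, -0.0512], [0.0144, -0.0128, -0.0498]]
to [ 0.0021 -0.0004 -0.    ] turn 0.0026327190903822767
```

Request:
play_rows([
  [0.002,0,0.03,0,0.3],
  [0.002,0,0.07,0,0.3],
  [0.002,0,0.11,0,0.3],
  [0.002,0,0.145,0,0.3],
  [0.002,0,0.165,0,0.3],
  [0.002,0,0.174,0,0.3],
  [0.002,0,0.178,0,0.3],
  [0.002,0,0.178,0,0.3],
  [0.002,0,0.178,0,0.5],
  [0.002,0,0.178,0,0.58],
  [0.002,0,0.178,0,0.58],
  [0.002,0,0.178,0,0.58],
  [0.002,0,0.15,0,0.58],
  [0.002,0,0.11,0,0.58],
  [0.002,0,0.07,0,0.58],
  [0.002,0,0.03,0,0.58],
  [0.002,0,0.0,0,0.58],
  [0.002,0,0.0,0,0.58],
  [0.002,0,0.0,0,0.58],
])

```text
t: 23.9
position: [0.5153, 0.2318, 0.1512]
eef_rot: [-0.0, 1.0, -0.023, -0.0]
ft_force: [-0.5, -0.4, -1.1]
finger_gap: 0.0496
```

Run:
```python
from box import *
p,r=st(); boxes(); print(to(p,r,[.427,-.0385,.12]))
d=img('wrist','w6')
```

```text
t 23.9 pos [0.5153 0.2318 0.1512] gap 0.0496 F [-0.5 -0.4 -1.1] j6 [0.42 0.39 0.09 1.27 0.   2.04]
tool x [ 0.999 -0.046 -0.001] y [-0.046 -0.999 -0.001] z [-0.001  0.001 -1.   ]
top [342. 326.] 333 [ 0.422 -0.036] circ [ 0.4258 -0.0368] [ 0.4224 -0.0356  0.0202]
scene [293. 321.] 330 [ 0.422  -0.0379] circ [ 0.4261 -0.0389] [ 0.4222 -0.0374  0.0199]
[-0.0757  0.2741  0.0311]
```

View pics/w6.png

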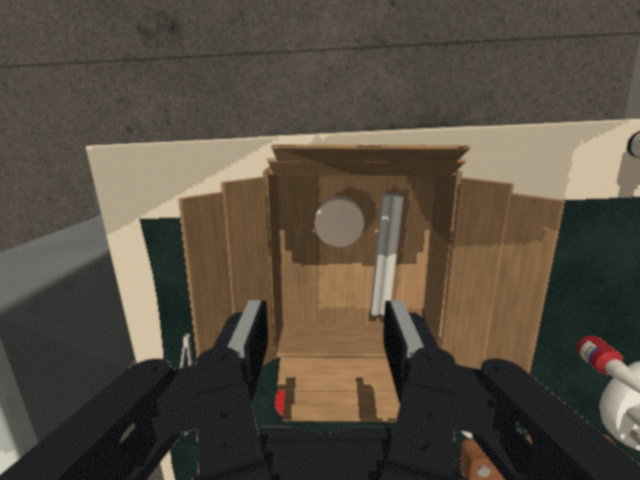

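Request:
play_rows([
  [-0.012,0.04,0,0,0.65],
  [-0.024,0.085,0,0,0.65],
  [-0.036,0.13,0,0,0.65],
  [-0.048,0.175,0,0,0.65],
  [-0.06,0.22,0.01,0,0.65],
  [-0.072,0.26,0.02,0,0.65],
  [-0.076,0.274,0.031,0,0.65],
  [-0.076,0.274,0.031,0,0.65],
  [-0.076,0.274,0.031,0,0.65],
  [-0.076,0.274,0.031,0,0.65],
])

```text
t: 25.1
position: [0.4254, -0.0383, 0.1187]
eef_rot: [0.001, 1.0, -0.023, -0.003]
ft_force: [1.1, -0.3, -0.8]
finger_gap: 0.0553
```

Run:
```python
from box import *
p,r=st(); boxes(); print(to(p,r,[.427,-.0385,-.034]))
```

```text
t 25.1 pos [ 0.4254 -0.0383  0.1187] gap 0.0553 F [ 1.1 -0.3 -0.8] j6 [-0.09  0.16 -0.32  1.1  -0.    1.53]
tool x [ 0.999 -0.045 -0.006] y [-0.045 -0.999  0.002] z [-0.006 -0.001 -1.   ]
scene [294. 319.] 436 [ 0.4263 -0.0387] circ [ 0.4253 -0.0398] [ 0.4261 -0.0387  0.02  ]
wrist [330. 232.] 2244 [ 0.4292 -0.0366] circ [ 0.4292 -0.0364] [ 0.4293 -0.0367  0.0195]
[ 2.500e-03 -1.000e-04  1.527e-01]
```

Request:
play_rows([
  [0.002,-0.001,0.03,0,0.65],
  [0.002,-0.001,0.07,0,0.65],
  [0.002,-0.001,0.11,0,0.65],
  [0.002,-0.001,0.14,0,0.65],
  [0.002,-0.001,0.153,0,0.65],
  [0.002,-0.001,0.153,0,0.65],
  [0.002,-0.001,0.153,0,0.45],
  [0.002,-0.001,0.153,0,0.3],
  [0.002,-0.001,0.153,0,0.3],
  [0.002,-0.001,0.153,0,0.3],
  [0.002,-0.001,0.153,0,0.3],
  [0.002,-0.001,0.12,0,0.3],
  [0.002,-0.001,0.07,0,0.3],
  [0.002,-0.001,0.02,0,0.3],
  [0.002,-0.001,-0.02,0,0.3],
  [0.002,-0.001,-0.03,0,0.3],
  [0.002,-0.001,-0.03,0,0.3],
], squeeze=40)

```text
t: 26.95
position: [0.4297, -0.0368, 0.1509]
eef_rot: [0.001, 1.0, -0.022, -0.0]
ft_force: [0.3, 0.4, -1.5]
finger_gap: 0.0395
```

```bash
python3 pl.py -.024 -.032
```

```text
t 26.95 pos [ 0.4297 -0.0368  0.1509] gap 0.0395 F [ 0.3  0.4 -1.5] j6 [-0.08  0.14 -0.26  1.18 -0.    1.53]
tool x [ 0.999 -0.043 -0.   ] y [-0.043 -0.999  0.002] z [-0.    -0.002 -1.   ]
held 10285 [[-0.0237, -0.0194, -0.0677], [0.0006, -0.0054, -0.0518], [0.0251, 0.0184, -0.0379]]
to [ 0.0708 -0.2083 -0.0004] turn 0.005415287323642749
```

Request:
play_rows([
  [0.012,-0.03,0,0,0.3],
  [0.025,-0.07,0,0,0.3],
  [0.04,-0.11,0,0,0.3],
  [0.055,-0.15,0,0,0.3],
  [0.07,-0.19,0,0,0.3],
  [0.071,-0.2083,0,0,0.3],
  [0.071,-0.2083,0,0,0.3],
  [0.071,-0.2083,0,0,0.3],
  [0.071,-0.2083,0,0,0.3],
])

```text
t: 27.9
position: [0.507, 0.1671, 0.1468]
eef_rot: [0.002, 1.0, -0.022, -0.004]
ft_force: [-0.1, -0.4, -0.2]
finger_gap: 0.0393
```

```bash
python3 pl.py -.024 -.032
```

```text
t 27.9 pos [0.507  0.1671 0.1468] gap 0.0393 F [-0.1 -0.4 -0.2] j6 [ 0.32  0.34  0.    1.24 -0.    1.93]
tool x [ 0.999 -0.044 -0.007] y [-0.044 -0.999  0.003] z [-0.007 -0.003 -1.   ]
held 1147 [[-0.015, -0.0196, -0.0527], [0.0041, 0.0108, -0.0516], [0.0162, 0.0206, -0.0499]]
to [ 0.0025 -0.0012 -0.    ] turn 0.0044973521809155564
```

Request:
play_rows([
  [0.0025,-0.001,0.03,0,0.3],
  [0.0025,-0.001,0.07,0,0.3],
  [0.0025,-0.001,0.11,0,0.3],
  [0.0025,-0.001,0.145,0,0.3],
  [0.0025,-0.001,0.165,0,0.3],
  [0.0025,-0.001,0.172,0,0.3],
  [0.0025,-0.001,0.175,0,0.3],
  [0.0025,-0.001,0.175,0,0.3],
  [0.0025,-0.001,0.175,0,0.5],
  [0.0025,-0.001,0.175,0,0.58],
  [0.0025,-0.001,0.175,0,0.58],
  [0.0025,-0.001,0.175,0,0.58],
  [0.0025,-0.001,0.15,0,0.58],
  [0.0025,-0.001,0.11,0,0.58],
  [0.0025,-0.001,0.07,0,0.58],
  [0.0025,-0.001,0.03,0,0.3],
  [0.0025,-0.001,-0.01,0,0],
  [0.0025,-0.001,-0.01,0,0],
  [0.0025,-0.001,-0.01,0,0],
])

```text
t: 29.85
position: [0.5108, 0.1672, 0.1588]
eef_rot: [0.001, 1.0, -0.023, -0.001]
ft_force: [0.2, 0.0, 0.4]
finger_gap: -0.0001
```

Run:
```python
from box import *
p,r=st(); boxes()
d=img('wrist','w7')
```

```text
t 29.85 pos [0.5108 0.1672 0.1588] gap -0.0001 F [0.2 0.  0.4] j6 [ 0.32  0.34  0.03  1.26 -0.    1.93]
tool x [ 0.999 -0.047 -0.003] y [-0.047 -0.999  0.002] z [-0.003 -0.002 -1.   ]
```

View pics/w7.png

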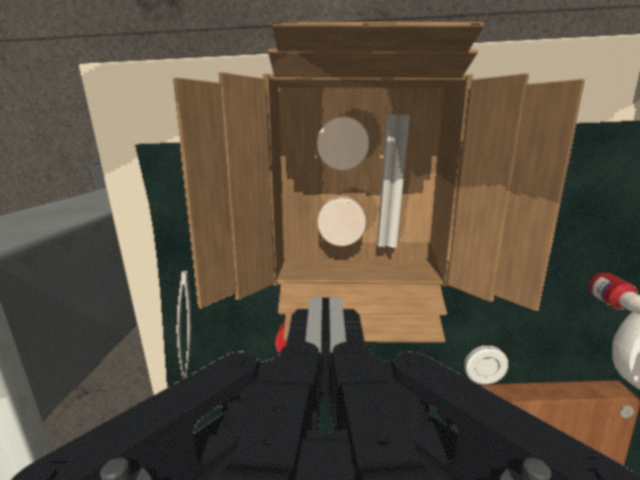

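Request:
play_rows([
  [0.012,-0.04,0,0,0],
  [0.024,-0.08,0,0,0],
  [0.024,-0.12,0,0,0],
  [0.024,-0.157,0,0,0],
  [0.024,-0.159,0,0,0],
  [0.024,-0.159,0.03,0,0],
  [0.024,-0.159,0.07,0,0],
  [0.024,-0.159,0.1,0,0],
  [0.024,-0.159,0.107,0,0],
  [0.024,-0.159,0.107,0,0],
  [0.024,-0.159,0.107,0,0],
])

```text
t: 31.15
position: [0.5398, 0.3246, 0.049]
eef_rot: [0.002, 1.0, -0.023, -0.004]
ft_force: [0.3, -0.2, -0.1]
finger_gap: 0.0002
```

```bash
cat > cf.py <<'E'
from h import *
p,r=st()
th=np.radians(-2.8);C=np.array([[np.cos(th),np.sin(th)],[-np.sin(th),np.cos(th)]])
print('carton xy',(C@(p[:2]-[.535,.199])).round(4),'tip z',round(p[2]+.036,4),'yaw rel',(np.arctan2(r[1,0],r[0,0])-th).round(3))
def flaps(names=('top','scene')):
    Q=np.vstack([cloud(img(n)).reshape(-1,3) for n in names]);Q=Q[~np.isnan(Q[:,0])]
    q=np.c_[(Q[:,:2]-[.535,.199])@C.T,Q[:,2]]
    q=q[(abs(q[:,0])<.14)&(abs(q[:,1])<.14)&(q[:,2]>.05)&(q[:,2]<.135)]
    for nm,ax,s,zh,L in(('left',1,1,.056,.05),('right',1,-1,.056,.05),('near',0,-1,.0595,.068),('far',0,1,.0595,.068)):
        a=q[(abs(q[:,1-ax])<.045)]; u=a[:,ax]*s; z=a[:,2]
        k=(u>.074-.07*(ax==0)*0)&(u<.145)&(z>.064); 
        if k.sum()>30:
            f=np.polyfit(z[k],u[k],1); print(nm,'out',k.sum(),'lean deg',np.degrees(np.arctan(f[0])).round(1),'u@hinge',np.polyval(f,zh).round(4),'u max',np.percentile(u[k],98).round(4),'zmax',np.percentile(z[k],98).round(4))
        k=(u>.02)&(u<.07)
        print(nm,'in: z pcts',np.percentile(z[k],[2,50,98]).round(4) if k.sum()>30 else None,k.sum())
E
python3 -c "
from cf import *
flaps()"
```

```text
t 31.15 pos [0.5398 0.3246 0.049 ] gap 0.0002 F [ 0.3 -0.2 -0.1] j6 [0.54 0.6  0.15 1.13 0.   2.16]
tool x [ 0.999 -0.046 -0.008] y [-0.046 -0.999  0.003] z [-0.008 -0.003 -1.   ]
carton xy [-0.0013  0.1257] tip z 0.085 yaw rel 0.003
left out 2634 lean deg 31.5 u@hinge 0.0746 u max 0.1276 zmax 0.1336
left in: z pcts None 0
right out 765 lean deg 30.5 u@hinge 0.074 u max 0.1014 zmax 0.1012
right in: z pcts None 0
near out 1288 lean deg 36.2 u@hinge 0.0672 u max 0.1096 zmax 0.1166
near in: z pcts [0.0507 0.0551 0.0649] 149
far out 2833 lean deg 35.6 u@hinge 0.0695 u max 0.1102 zmax 0.1155
far in: z pcts [0.0501 0.0548 0.065 ] 158
```

Request:
play_rows([
  [0,0.008,-0.006,0,0],
  [0,0.0176,-0.006,0,0],
  [0,0.023,-0.008,0,0],
  [0,0.0283,-0.01,0,0],
  [0,0.0335,-0.012,0,0],
  [0,0.0387,-0.012,0,0],
  [0,0.0445,-0.013,0,0],
  [0,0.0497,-0.012,0,0],
  [0,0.055,-0.0105,0,0],
  [0,0.0599,-0.0082,0,0],
  [0,0.0645,-0.0052,0,0],
  [0,0.0689,-0.0017,0,0],
  [0,0.0725,0.002,0,0],
  [0,0.0758,0.0067,0,0],
  [0,0.0782,0.0115,0,0],
  [0,0.0804,0.0167,0,0],
  [0,0.0815,0.022,0,0],
  [0,0.0822,0.0275,0,0],
  [0,0.0822,0.0295,0,0],
  [0,0.0822,0.03,0,0],
])

```text
t: 33.25
position: [0.5371, 0.2434, 0.0257]
eef_rot: [-0.0, 1.0, -0.023, -0.001]
ft_force: [-10.4, -4.5, 32.8]
finger_gap: 0.0001
```

```bash
python3 -c "
from cf import *
flaps()"
```

```text
t 33.25 pos [0.5371 0.2434 0.0257] gap 0.0001 F [-10.4  -4.5  32.8] j6 [ 0.42  0.54 -0.02  1.01  0.    2.04]
tool x [ 0.999 -0.046 -0.003] y [-0.046 -0.999  0.   ] z [-0.003  0.    -1.   ]
carton xy [-0.0001  0.0444] tip z 0.0617 yaw rel 0.003
left in: z pcts [0.0549 0.0666 0.1328] 2084
right out 776 lean deg 30.7 u@hinge 0.0739 u max 0.1017 zmax 0.1014
right in: z pcts None 0
near out 1292 lean deg 36.1 u@hinge 0.0673 u max 0.1097 zmax 0.1166
near in: z pcts [0.0517 0.0575 0.1322] 747
far out 2826 lean deg 35.4 u@hinge 0.0697 u max 0.1101 zmax 0.1155
far in: z pcts [0.0508 0.0575 0.1334] 678
```

Request:
play_rows([
  [0,0,-0.01,0,0],
  [0,0,-0.05,0,0],
  [0,0,-0.1,0,0],
  [0,0.03,-0.13,0,0],
  [0,0.07,-0.13,0,0],
  [0,0.07,-0.13,0,0],
  [0,0.07,-0.13,0,0],
])

```text
t: 34.05
position: [0.5341, 0.1727, 0.1556]
eef_rot: [-0.0, 1.0, -0.024, -0.002]
ft_force: [0.3, -0.4, -0.7]
finger_gap: -0.0
```

```bash
python3 -c "
from cf import *
flaps()
d=img('wrist','w8')
d=img('wrist');W=cloud(d)
q=W.reshape(-1,3);q=np.c_[(q[:,:2]-[.535,.199])@C.T,q[:,2]]
for y in (.03,.04,.05,.06,.07):
    s=q[(abs(q[:,0])<.05)&(abs(q[:,1]-y)<.003)&(q[:,2]<.1)]; print(y,np.nanpercentile(s[:,2],[5,50,95]).round(4),len(s))
"
```

```text
t 34.05 pos [0.5341 0.1727 0.1556] gap -0.0 F [ 0.3 -0.4 -0.7] j6 [0.31 0.39 0.09 1.28 0.   1.93]
tool x [ 0.999 -0.047 -0.003] y [-0.047 -0.999 -0.   ] z [-0.003  0.    -1.   ]
carton xy [ 0.0004 -0.0264] tip z 0.1916 yaw rel 0.002
left in: z pcts [0.0553 0.0576 0.0603] 768
right out 772 lean deg 30.5 u@hinge 0.074 u max 0.1015 zmax 0.1017
right in: z pcts None 0
near out 850 lean deg 36.2 u@hinge 0.0674 u max 0.1095 zmax 0.1161
near in: z pcts [0.0509 0.057  0.0633] 353
far out 2162 lean deg 35.6 u@hinge 0.0699 u max 0.1105 zmax 0.1155
far in: z pcts [0.0506 0.0567 0.0625] 237
0.03 [0.0563 0.0575 0.0586] 880
0.04 [0.0564 0.0575 0.0587] 1250
0.05 [0.0562 0.0574 0.0586] 1235
0.06 [0.0564 0.0576 0.0588] 1306
0.07 [0.0564 0.0576 0.0588] 1306
```

View pics/w8.png

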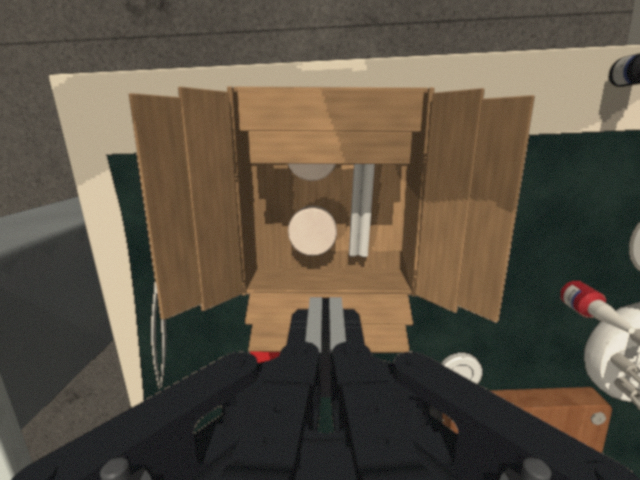

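Request:
play_rows([
  [0,0.035,0,0,0],
  [0,0.075,0,0,0],
  [0,0.1036,0,0,0],
  [0,0.1036,0,0,0],
  [0,0.1036,0.03,0,0],
  [0,0.1036,0.07,0,0],
  [0,0.1036,0.095,0,0],
  [0,0.1036,0.101,0,0],
  [0,0.1036,0.101,0,0],
  [0,0.1036,0.101,0,0],
])

```text
t: 35.25
position: [0.5301, 0.0715, 0.0551]
eef_rot: [-0.0, 1.0, -0.022, -0.001]
ft_force: [-0.5, 0.5, 0.2]
finger_gap: -0.0001
```

```bash
sed -i 's/p\[2\]+.036/p[2]+.032/' cf.py; python3 -c "
from cf import *"
```

```text
t 35.25 pos [0.5301 0.0715 0.0551] gap -0.0001 F [-0.5  0.5  0.2] j6 [ 0.13  0.42 -0.14  1.01  0.    1.75]
tool x [ 0.999 -0.043 -0.002] y [-0.043 -0.999 -0.   ] z [-0.002  0.    -1.   ]
carton xy [ 0.0014 -0.1275] tip z 0.0871 yaw rel 0.005
```

Request:
play_rows([
  [0,-0.008,-0.002,0,0],
  [0,-0.016,-0.003,0,0],
  [0,-0.022,-0.006,0,0],
  [0,-0.028,-0.008,0,0],
  [0,-0.0345,-0.0095,0,0],
  [0,-0.041,-0.01,0,0],
  [0,-0.0465,-0.0105,0,0],
  [0,-0.052,-0.01,0,0],
  [0,-0.0573,-0.0085,0,0],
  [0,-0.0622,-0.006,0,0],
  [0,-0.067,-0.0032,0,0],
  [0,-0.0712,0.0,0,0],
  [0,-0.075,0.0042,0,0],
  [0,-0.0781,0.0088,0,0],
  [0,-0.0806,0.0137,0,0],
  [0,-0.0827,0.0188,0,0],
  [0,-0.084,0.0245,0,0],
  [0,-0.0845,0.029,0,0],
  [0,-0.0845,0.031,0,0],
  [0,-0.0845,0.031,0,0],
])

```text
t: 37.25
position: [0.5339, 0.1559, 0.0263]
eef_rot: [-0.0, 1.0, -0.022, -0.0]
ft_force: [-5.4, -1.1, 14.8]
finger_gap: -0.0005
```

Request:
play_rows([
  [0,0,-0.02,0,0],
  [0,0,-0.06,0,0],
  [0,0,-0.1,0,0],
  [0,0,-0.13,0,0],
  [0,0,-0.13,0,0],
  [0,0,-0.13,0,0],
])

```text
t: 37.85
position: [0.5344, 0.1559, 0.1566]
eef_rot: [-0.0, 1.0, -0.022, 0.0]
ft_force: [0.2, 0.2, -0.8]
finger_gap: -0.0004
```

```bash
python3 -c "
from cf import *
flaps()"
```

```text
t 37.85 pos [0.5344 0.1559 0.1566] gap -0.0004 F [ 0.2  0.2 -0.8] j6 [0.28 0.37 0.07 1.27 0.   1.9 ]
tool x [ 0.999 -0.044  0.001] y [-0.044 -0.999 -0.001] z [ 0.001  0.001 -1.   ]
carton xy [ 0.0015 -0.0431] tip z 0.1886 yaw rel 0.005
left in: z pcts [0.0553 0.0577 0.0598] 722
right in: z pcts [0.0552 0.058  0.0609] 2100
near out 456 lean deg 36.1 u@hinge 0.0677 u max 0.1095 zmax 0.1161
near in: z pcts [0.0514 0.0577 0.0615] 659
far out 1716 lean deg 35.5 u@hinge 0.07 u max 0.1105 zmax 0.1149
far in: z pcts [0.0516 0.0576 0.0609] 573
```

Request:
play_rows([
  [-0.015,-0.005,0,-0.14,0],
  [-0.03,-0.01,0,-0.28,0],
  [-0.05,-0.015,0,-0.42,0],
  [-0.07,-0.02,0,-0.56,0],
  [-0.09,-0.025,0,-0.7,0],
  [-0.11,-0.03,0,-0.84,0],
  [-0.13,-0.04,0,-0.98,0],
  [-0.1425,-0.043,0,-1.12,0],
  [-0.1425,-0.043,0,-1.26,0],
  [-0.1425,-0.043,0,-1.4,0],
  [-0.1425,-0.043,0,-1.565,0],
  [-0.1425,-0.043,0,-1.565,0],
  [-0.1425,-0.043,0.03,-1.565,0],
  [-0.1425,-0.043,0.07,-1.565,0],
  [-0.1425,-0.043,0.087,-1.565,0],
  [-0.1425,-0.043,0.087,-1.565,0],
  [-0.1425,-0.043,0.087,-1.565,0],
])

```text
t: 39.65
position: [0.3917, 0.2044, 0.0678]
eef_rot: [-0.001, 0.725, 0.689, -0.002]
ft_force: [0.0, -0.8, 0.4]
finger_gap: 0.0001
```

```bash
python3 -c "
from cf import *"
```

```text
t 39.65 pos [0.3917 0.2044 0.0678] gap 0.0001 F [ 0.  -0.8  0.4] j6 [ 0.48  0.24 -0.36  0.97  0.    0.53]
tool x [ 0.051  0.999 -0.001] y [ 0.999 -0.051 -0.005] z [-0.005 -0.001 -1.   ]
carton xy [-0.1434 -0.0016] tip z 0.0998 yaw rel 1.569
```

Request:
play_rows([
  [0,0.012,-0.003,0,0],
  [0,0.0224,-0.004,0,0],
  [0,0.031,-0.009,0,0],
  [0,0.0391,-0.013,0,0],
  [0,0.046,-0.0155,0,0],
  [0,0.0529,-0.017,0,0],
  [0,0.0624,-0.0177,0,0],
  [0,0.07,-0.0172,0,0],
  [0,0.0775,-0.016,0,0],
  [0,0.0847,-0.0137,0,0],
  [0,0.0916,-0.0107,0,0],
  [0,0.098,-0.0066,0,0],
  [0,0.1039,-0.0017,0,0],
  [0,0.109,0.0038,0,0],
  [0,0.1133,0.01,0,0],
  [0,0.1168,0.0168,0,0],
  [0,0.1195,0.0239,0,0],
  [0,0.1212,0.0315,0,0],
  [0,0.1219,0.0388,0,0],
  [0,0.1219,0.041,0,0],
])

```text
t: 41.65
position: [0.5133, 0.1984, 0.0291]
eef_rot: [-0.001, 0.725, 0.689, -0.002]
ft_force: [-9.0, -2.7, 30.7]
finger_gap: -0.0001
```

Request:
play_rows([
  [0,0,0.001,0,0],
  [0,0,0.001,0,0],
])

```text
t: 41.85
position: [0.5132, 0.1983, 0.0298]
eef_rot: [-0.001, 0.725, 0.689, -0.001]
ft_force: [-4.4, -1.3, 12.0]
finger_gap: 0.0
```

```bash
python3 -c "
from cf import *
flaps()"
```

```text
t 41.85 pos [0.5132 0.1983 0.0298] gap 0.0 F [-4.4 -1.3 12. ] j6 [ 0.37  0.47 -0.13  0.97  0.    0.42]
tool x [ 0.051  0.999 -0.   ] y [ 0.999 -0.051 -0.003] z [-0.003 -0.    -1.   ]
carton xy [-0.0217 -0.0018] tip z 0.0618 yaw rel 1.569
left in: z pcts [0.0571 0.0611 0.1337] 544
right in: z pcts [0.0557 0.0598 0.1282] 2125
near in: z pcts [0.0544 0.0618 0.1323] 2799
far out 2775 lean deg 35.7 u@hinge 0.0694 u max 0.1103 zmax 0.1154
far in: z pcts [0.0511 0.0577 0.0625] 524
```

Request:
play_rows([
  [0,0,-0.03,0,0],
  [0,0,-0.07,0,0],
  [0,0,-0.105,0,0],
  [0,0.03,-0.115,0,0],
  [0,0.07,-0.115,0,0],
  [0,0.11,-0.115,0,0],
  [0,0.145,-0.115,0,0],
  [0,0.157,-0.115,0,0],
  [0,0.157,-0.115,0,0],
  [0,0.157,-0.115,0,0],
  [0,0.157,-0.09,0,0],
  [0,0.157,-0.06,0,0],
  [0,0.157,-0.04,0,0],
  [0,0.157,-0.038,0,0],
  [0,0.157,-0.038,0,0],
])

```text
t: 43.45
position: [0.669, 0.1906, 0.0675]
eef_rot: [-0.001, 0.725, 0.689, -0.002]
ft_force: [0.6, 0.8, 0.2]
finger_gap: 0.0002
```

```bash
python3 -c "
from cf import *
flaps()"
```

```text
t 43.45 pos [0.669  0.1906 0.0675] gap 0.0002 F [0.6 0.8 0.2] j6 [0.28 0.71 0.4  1.27 0.   0.33]
tool x [ 0.05   0.999 -0.001] y [ 0.999 -0.05  -0.004] z [-0.004 -0.    -1.   ]
carton xy [ 0.1343 -0.0019] tip z 0.0995 yaw rel 1.57
left in: z pcts [0.0557 0.0599 0.0631] 749
right in: z pcts [0.0555 0.0596 0.0638] 1989
near in: z pcts [0.0531 0.0611 0.0634] 1118
far out 2246 lean deg 39.9 u@hinge 0.0672 u max 0.1293 zmax 0.1284
far in: z pcts [0.0512 0.0576 0.0616] 595
```

Request:
play_rows([
  [0,-0.006,-0.003,0,0],
  [0,-0.0123,-0.004,0,0],
  [0,-0.021,-0.0095,0,0],
  [0,-0.029,-0.0135,0,0],
  [0,-0.036,-0.016,0,0],
  [0,-0.0428,-0.0175,0,0],
  [0,-0.0523,-0.018,0,0],
  [0,-0.06,-0.0176,0,0],
  [0,-0.0674,-0.0164,0,0],
  [0,-0.0745,-0.014,0,0],
  [0,-0.0815,-0.011,0,0],
  [0,-0.088,-0.007,0,0],
  [0,-0.0938,-0.002,0,0],
  [0,-0.099,0.0035,0,0],
  [0,-0.1032,0.0097,0,0],
  [0,-0.1067,0.0165,0,0],
  [0,-0.1094,0.0236,0,0],
  [0,-0.111,0.0312,0,0],
  [0,-0.1118,0.038,0,0],
  [0,-0.1118,0.0395,0,0],
])

```text
t: 45.55
position: [0.559, 0.1965, 0.0299]
eef_rot: [-0.0, 0.725, 0.689, 0.0]
ft_force: [-3.3, -1.1, 8.6]
finger_gap: -0.0001
```

Request:
play_rows([
  [0,0,0.001,0,0],
  [0,0,0.001,0,0],
  [0,0,-0.02,0,0],
  [0,0,-0.06,0,0],
  [0,0,-0.1,0,0],
  [0,0,-0.13,0,0],
  [-0.04,0,-0.14,0,0],
  [-0.08,0,-0.14,0,0],
  [-0.12,0,-0.14,0,0],
  [-0.15,0,-0.14,0,0],
  [-0.15,0,-0.14,0,0],
])

```text
t: 46.65
position: [0.5513, 0.0429, 0.1697]
eef_rot: [-0.0, 0.727, 0.687, -0.0]
ft_force: [-0.4, 0.5, -0.3]
finger_gap: 0.0
```

```bash
python3 -c "
from cf import *
flaps()
a=img('top')['pixels'];b=img('scene')['pixels']
cv2.imwrite('pics/end.png',np.hstack([cv2.resize(a[150:400,130:530],(400,250)),cv2.resize(b[130:430,120:520],(400,300))[:250]]))
cv2.imwrite('pics/end2.png',b)"
```

```text
t 46.65 pos [0.5513 0.0429 0.1697] gap 0.0 F [-0.4  0.5 -0.3] j6 [ 0.08  0.36  0.09  1.3  -0.    0.13]
tool x [ 0.056  0.998 -0.   ] y [ 0.998 -0.056 -0.001] z [-0.001 -0.    -1.   ]
carton xy [ 0.0239 -0.1551] tip z 0.2017 yaw rel 1.564
left in: z pcts [0.0584 0.0611 0.0632] 820
right in: z pcts [0.0571 0.0611 0.0633] 945
near in: z pcts [0.0521 0.0611 0.0633] 1060
far in: z pcts [0.0591 0.0613 0.0635] 790
```

View pics/end2.png

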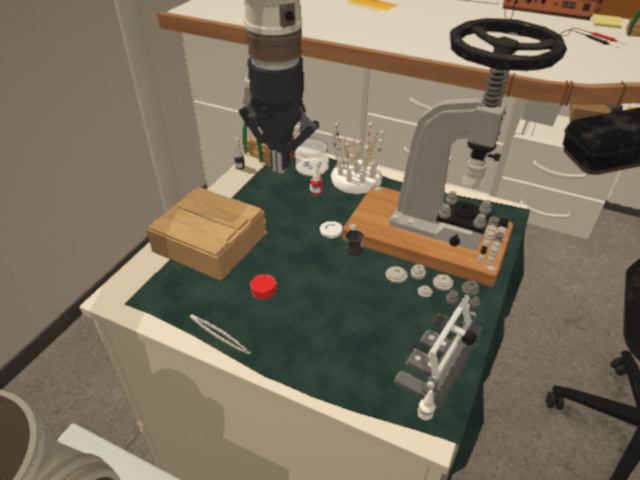

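The carton (207,232) is shut, the fixture lanes are empty, and the bar stands up at (455,325). Before handing in, I'll check the bar's angle from the lug position.

```bash
python3 -c "
from h import *
o=np.array([.4640,-.2565]);xf=np.array([-.14,-.99]);yf=np.array([.99,-.14])
for n in('top','scene'):
    d=img(n);W=cloud(d);f=np.stack([(W[...,:2]-o)@xf,(W[...,:2]-o)@yf,W[...,2]],-1)
    m=(abs(f[...,1])<.06)&(f[...,0]>0)&(f[...,0]<.08)&(f[...,2]>.05)&(f[...,2]<.12)
    dark=m&(d['pixels'].max(-1)<60);br=m&(d['pixels'].min(-1)>120)
    for k,mm in(('lug',dark),('bar',br)):
        Q=f[mm]; print(n,k,len(Q),np.median(Q,0).round(4) if len(Q) else '',Q[:,2].max() if len(Q) else '')
"
```

```text
top lug 88 [ 0.0367 -0.0016  0.0856] 0.08810090588636894
top bar 440 [ 0.0058 -0.0114  0.0897] 0.09516054401627762
scene lug 149 [ 0.0393 -0.0038  0.0834] 0.08893509861495323
scene bar 658 [ 0.0113 -0.0023  0.0895] 0.09459981837109895
```

Request:
play_rows([
  [-0.03,-0.008,0,0.14,0],
  [-0.06,-0.016,0,0.28,0],
  [-0.09,-0.024,0,0.42,0],
  [-0.12,-0.032,0,0.56,0],
  [-0.15,-0.04,0,0.7,0],
  [-0.18,-0.048,0,0.84,0],
  [-0.21,-0.056,0,0.98,0],
  [-0.24,-0.062,0,1.12,0],
  [-0.269,-0.0675,0,1.26,0],
  [-0.269,-0.0675,0,1.4,0],
  [-0.269,-0.0675,0,1.54,0],
  [-0.269,-0.0675,0,1.658,0],
  [-0.269,-0.0675,0.03,1.658,0],
  [-0.269,-0.0675,0.07,1.658,0],
  [-0.269,-0.0675,0.11,1.658,0],
  [-0.269,-0.0675,0.125,1.658,0],
  [-0.269,-0.0675,0.125,1.658,0],
  [-0.269,-0.0675,0.125,1.658,0],
])

```text
t: 48.75
position: [0.4718, -0.217, 0.0448]
eef_rot: [-0.0, 0.998, -0.067, -0.0]
ft_force: [0.2, 0.6, 0.2]
finger_gap: -0.0002
```

```bash
cat > bar.py <<'E'
from h import *
p,r=st()
o=np.array([.4640,-.2565]);xf=np.array([-.14,-.99]);yf=np.array([.99,-.14])
print('tool in fixture',((p[:2]-o)@xf).round(4),((p[:2]-o)@yf).round(4))
for n in('top','scene','wrist'):
    d=img(n);W=cloud(d);f=np.stack([(W[...,:2]-o)@xf,(W[...,:2]-o)@yf,W[...,2]],-1)
    m=(abs(f[...,1])<.065)&(abs(f[...,1])>.02)&(f[...,0]>-.03)&(f[...,0]<.08)&(f[...,2]>.055)&(f[...,2]<.12)&(d['pixels'].min(-1)>110)
    Q=f[m]
    if len(Q)<20: continue
    b=Q[Q[:,2]>np.percentile(Q[:,2],98)-.003]
    print(n,len(Q),'x pct',np.percentile(Q[:,0],[2,50,98]).round(4),'z pct',np.percentile(Q[:,2],[2,50,98]).round(4),'top edge x',np.percentile(b[:,0],[5,50,95]).round(4))
    m=(abs(f[...,1])<.009)&(f[...,0]>.015)&(f[...,0]<.08)&(f[...,2]>.05)&(f[...,2]<.1)&(d['pixels'].max(-1)<60)
    Q=f[m]
    if len(Q)>10: print(' lug',len(Q),'x',np.percentile(Q[:,0],[5,50,95]).round(4),'z',np.percentile(Q[:,2],[5,50,95]).round(4))
E
python3 bar.py
```

```text
t 48.75 pos [ 0.4718 -0.217   0.0448] gap -0.0002 F [0.2 0.6 0.2] j6 [-0.43  0.4  -0.2   0.97  0.    1.27]
tool x [ 0.991 -0.134 -0.001] y [-0.134 -0.991 -0.001] z [-0.     0.001 -1.   ]
tool in fixture -0.0402 0.0022
top 175 x pct [0.0026 0.0061 0.0117] z pct [0.0744 0.0901 0.0938] top edge x [0.0054 0.0082 0.0108]
scene 455 x pct [0.0053 0.0108 0.0192] z pct [0.0557 0.0894 0.0933] top edge x [0.0061 0.009  0.012 ]
 lug 151 x [0.0324 0.0392 0.0457] z [0.0738 0.0838 0.0873]
wrist 500 x pct [0.0038 0.0052 0.0093] z pct [0.0825 0.0881 0.0919] top edge x [0.0046 0.0059 0.0093]
```

Request:
play_rows([
  [0,0.015,0,0,0],
  [0,0.026,0,0,0],
  [0,0.03,0,0,0],
  [0,0.033,0,0,0],
  [0,0.036,0,0,0],
  [0,0.039,0,0,0],
  [0,0.042,0,0,0],
  [0,0.044,0,0,0],
  [0,0.046,0,0,0],
  [0,0.046,0,0,0],
])

```text
t: 49.9
position: [0.4673, -0.2637, 0.0476]
eef_rot: [0.0, 0.998, -0.068, 0.002]
ft_force: [-1.5, 3.2, 6.9]
finger_gap: 0.0
```

```bash
python3 bar.py
```

```text
t 49.9 pos [ 0.4673 -0.2637  0.0476] gap 0.0 F [-1.5  3.2  6.9] j6 [-0.52  0.42 -0.16  0.99  0.    1.19]
tool x [ 0.991 -0.135  0.005] y [-0.135 -0.991 -0.   ] z [ 0.005 -0.001 -1.   ]
tool in fixture 0.0067 0.0043
top 76 x pct [0.0167 0.0193 0.029 ] z pct [0.0552 0.0835 0.0943] top edge x [0.0226 0.0259 0.0282]
scene 488 x pct [0.018  0.0248 0.0303] z pct [0.0598 0.0906 0.0949] top edge x [0.0241 0.0264 0.0292]
 lug 154 x [0.0438 0.0512 0.0578] z [0.0641 0.0741 0.0793]
wrist 5005 x pct [0.0172 0.0196 0.0253] z pct [0.0577 0.0837 0.0926] top edge x [0.0221 0.0239 0.0271]
 lug 70 x [0.0501 0.0525 0.0556] z [0.0755 0.0772 0.0782]
```

Request:
play_rows([
  [0,-0.01,0,0,0],
  [0,-0.03,0,0,0],
  [0,-0.04,-0.03,0,0],
  [0,-0.05,-0.07,0,0],
  [0,-0.06,-0.11,0,0],
  [0,-0.08,-0.14,0,0],
  [0,-0.08,-0.14,0,0],
  [0,-0.08,-0.14,0,0],
])

```text
t: 50.85
position: [0.4777, -0.184, 0.1879]
eef_rot: [0.0, 0.998, -0.067, 0.003]
ft_force: [0.2, -0.7, -0.9]
finger_gap: 0.0002
```

```bash
python3 bar.py; python3 -c "
from cf import *
flaps()
for n in('top','scene'): cv2.imwrite('pics/fin_%s.png'%n,img(n)['pixels'])"
```

```text
t 50.85 pos [ 0.4777 -0.184   0.1879] gap 0.0002 F [ 0.2 -0.7 -0.9] j6 [-0.37  0.26  0.    1.3   0.    1.34]
tool x [ 0.991 -0.134  0.006] y [-0.134 -0.991  0.001] z [ 0.006 -0.001 -1.   ]
tool in fixture -0.0737 0.0034
top 283 x pct [0.0171 0.022  0.0296] z pct [0.0615 0.0892 0.0951] top edge x [0.0224 0.0249 0.0281]
 lug 46 x [0.0445 0.0486 0.0544] z [0.0723 0.0779 0.0805]
scene 489 x pct [0.018  0.0247 0.0302] z pct [0.0578 0.0905 0.0945] top edge x [0.0237 0.0266 0.0297]
 lug 147 x [0.0437 0.0513 0.0579] z [0.0641 0.074  0.079 ]
wrist 1471 x pct [0.0172 0.0206 0.0291] z pct [0.0573 0.0863 0.0933] top edge x [0.0225 0.0247 0.029 ]
t 51.0 pos [ 0.4762 -0.1842  0.1857] gap 0.0002 F [ 0.  -1.   0.1] j6 [-0.37  0.27  0.    1.3   0.    1.34]
tool x [ 0.991 -0.135  0.001] y [-0.135 -0.991 -0.001] z [ 0.002  0.    -1.   ]
carton xy [-0.04   -0.3856] tip z 0.2177 yaw rel -0.087
left in: z pcts [0.0577 0.0613 0.0643] 2246
right in: z pcts [0.0568 0.0613 0.0644] 2406
near in: z pcts [0.054  0.0613 0.0644] 2573
far in: z pcts [0.0588 0.0614 0.0644] 2190
```

View pics/fin_top.png

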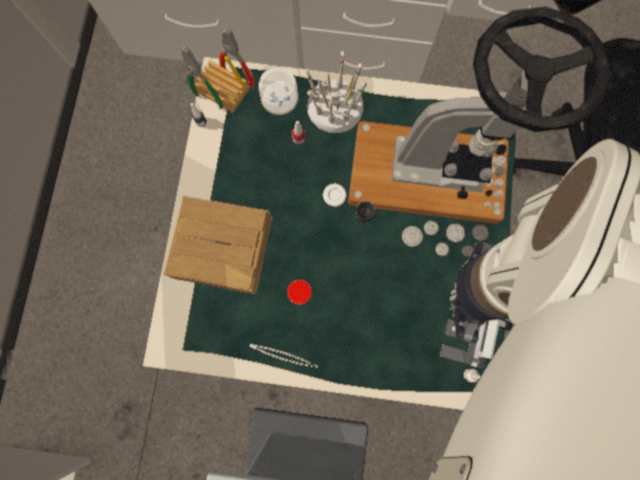

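The carton (218,245) is closed flat, and the red box (299,292), loupe and dies are where they were. The bar has stayed at about 2.1 rad.

```bash
python3 -c "
from plant import robot
print(robot.sign_off())"
```

```text
the job is handed in; nothing more can be done
None
```

The order is packed, the carton is closed and the job is handed in at about 51 s of the 210 s allowed.

- **Packed:** there was one vee block, in the far lane, and two cream round boxes. I slid the block clear along its lane and laid it flat in the carton, then put both boxes in beside it.
- **Carton:** I folded the left and right flaps first, then the near and far ones. The last depth check puts the whole lid flat at about 61 mm.
- **Hold-down bar:** the first swing with the lug pinched left it at only about 1.7 rad. I noticed this after the carton was closed and pushed it on to about 2.1 rad. It stayed there after I let go, by the last check before handing in.
- **Bystanders:** in the final top view the red box, loupe and dies look where they were.

**Checks that disagreed with the text:**
- The real fingertips sit about 32–36 mm short of the reported TCP. The first pinch at the lug closed on air because of this, and I corrected for it from then on.
- Two of the flap presses peaked at about 31–33 N at the fingertips.
- The near and far flaps were nudged out to their stops by the gripper while I was packing, before I folded them.

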